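# Clear used test cassettes off a home-visit test tray into the waste bin

### The job

Clear the used white test cassettes off the raised steel tray: draw the orange-handled locking pin up out of its socket so that the red drop gate springs open, and hang the pin by its collar, upright, in the open notch of the bracket on the same side of the tray. Then take the green scraper by its leaning handle and wipe all five cassettes over the opened edge into the yellow bin, never touching a cassette with the gripper itself. Finally stand the scraper upright in the middle of its blue mat, and leave the dropper bottle, jar, tape roll and small orange lancet box where they are.

Things in the scene. Friction and masses are not known exactly. Their poses are not given: they have to be found in the camera images.
- station: fixed steel test tray on feet with a yellow waste bin at the end nearer the robot, one piece; origin on the table under the tray's centre, x along the tray to the bin, z up. Tray top z = 65 mm, x -134 to 116. Side rims: inner faces y = +-90 mm, 18 mm above the tray top; rear rim at x = -137, 10 mm high. Pin socket: block 34 x 34 mm, 65 high, at x = 98, y = 117; bore 13 mm, 30 deep
- tray_top (a point): centre of the tray's upper surface (65 mm above the table), axes as station
- notch (a point): parking notch: a 16 mm wide slot open towards station +y in a 10 mm thick bracket beside the tray (station x = -30, y = 122 mm); the point lies in the slot's middle on the bracket's upper face, 65 mm above the table. Slot's closed end at station y = 111 mm, mouth at 142 mm; axes as station
- bin_floor (a point): centre of the yellow bin's inner floor, 5 mm above the table, axes as station; inside 110 (x) x 260 (y) mm, walls 56 mm above the table, the wall farthest from the tray 101 mm
- gate (a joint): red drop gate across the tray's edge above the bin, 26 mm high, hinged at tray-top level at station x = 118 mm: 0 rad upright (shut), 2.3 rad fallen outwards into the bin (open). A spring opens it; its hook at the left end, 9 to 19 mm above the tray top, is caught by the pin until the pin's tip is lifted clear of it (about 55 mm of lift)
- pin: locking pin, 106 mm long, 90 g: steel shaft 12 mm diameter and 55 mm long, collar 30 mm diameter x 6 mm, then an orange round handle 22 mm diameter x 45 mm; origin at the lower tip, z up along the pin. Starts upright in the socket, its tip 30 mm below the tray top
- pin_collar (a point): centre of the underside of the pin's collar, 55 mm above the tip; this face rests on the bracket when the pin is parked
- pin_grip (a point): point on the pin's axis in the handle, 85 mm above the tip
- scraper: green scraper: foot 44 (x) x 120 (y) x 25 mm, and a flat paddle handle 12 mm thick, 92 wide (y), 85 long, rising from the foot and leaning 35 degrees back to the scraper's -x; its centre line runs from x = 12, z = 20 to x = -37, z = 90 mm. Origin at the centre of the foot's underside; x is the wiping direction, z up. 240 g. Stands on the mat, 4 mm above the table
- scraper_grip (a point): point inside the paddle handle, on its mid-plane, at scraper x = -20, y = 0, z = 66 mm; its axes are the scraper's, not tilted
- mat: blue mat 110 (x) x 170 (y) x 4 mm, fixed; origin at the centre of its underside
- cassette0: used white test cassette, flat plastic bar 60 (its x) x 20 (y) x 6 mm, 12 g, with a small red window on top; lies loose on the tray, origin at the centre of its underside, z up. Not to be touched by the gripper
- cassette1: used white test cassette, flat plastic bar 60 (its x) x 20 (y) x 6 mm, 12 g, with a small red window on top; lies loose on the tray, origin at the centre of its underside, z up. Not to be touched by the gripper
- cassette2: used white test cassette, flat plastic bar 60 (its x) x 20 (y) x 6 mm, 12 g, with a small red window on top; lies loose on the tray, origin at the centre of its underside, z up. Not to be touched by the gripper
- cassette3: used white test cassette, flat plastic bar 60 (its x) x 20 (y) x 6 mm, 12 g, with a small red window on top; lies loose on the tray, origin at the centre of its underside, z up. Not to be touched by the gripper
- cassette4: used white test cassette, flat plastic bar 60 (its x) x 20 (y) x 6 mm, 12 g, with a small red window on top; lies loose on the tray, origin at the centre of its underside, z up. Not to be touched by the gripper
- dropper: small white dropper bottle, 28 mm diameter, 58 mm high, standing on the tray near the rear rim, the end away from the bin; origin at its base centre. Leave alone
- jar: cotton jar, 80 mm diameter, 120 mm high, on a cork coaster, on the side of the tray where the mat is not; origin at its base centre. Leave alone
- tape: roll of white tape, 60 mm diameter, 25 mm high, origin at its base centre. Leave alone
- lancet_box: small closed orange box of lancets, 50 x 50 x 35 mm, origin at its base centre. Leave alone

How it is judged:
By the outcome, as a careful person would: the job done as asked, in the order asked, and still so for the second after the job is handed in, with the robot touching nothing.
It also fails if it takes over 64 s, if anything falls off the work surface, if the arm or the gripper's body presses on something with over 40 N, if the wrist force passes 120 N, or if a joint passes its speed limit or range.

### The arm

A 6-joint arm with a two-finger parallel gripper is mounted at the origin on the work surface. World frame = base frame: x ahead of the robot, y to its left, z up, the work surface at z = 0. Lengths are in mm, angles in rad, forces in N, time in s.
With the tool pointing down it reaches from about 275 to 750 mm from the base axis. Payload 10.2 kg.
Tool frame: the origin (TCP) lies at the centre of the arm's flange, where the gripper is bolted on; the fingertips stand 166 mm ahead of it and the grasp point (between the pads) lies manip.pinch_z ahead of it (manip.pinch_z is the distance from the TCP to the grasp point, in mm); z points along the fingers, y is the line along which they close (so a half turn about z gives the same grasp; the last joint's range is limited). The gripper opens to 88 mm and grips with 3 to 60 N. Pads are 18 mm wide; open, the fingers measure 123 mm over their backs; the gripper's body (75 mm by 187 mm) begins 45 mm behind the grasp point.
Start: joints at [0.926, 0.313, 1.498, -0, 1.331, -0.223], TCP at [214.95, 478.987, 404.72] pointing down, gripper open.
Joint ranges: [-2.94, 2.94], [-0.97, 2.17], [0.19, 2.56], [-1.23, 4.37], [0.02, 3.11], [-2.88, 2.88]. Speed limits (rad/s): [2.39, 2.39, 3.01, 3.14, 3.14, 3.14].

### API

Orientations are given as a rotation vector (axis times angle).
In Python, from cell import manip gives the robot as it stands.
- The arm moves only by the tool servo_tool, never from a script. Its argument "moves" is text: rows parted by semicolons, each of 7 numbers parted by spaces: the shift along the tool's x, y, z each as a share of 100 mm, from -1 to 1, then the turn, a rotation vector about the tool's x, y, z each as a share of 2 pi rad, from -1 to 1, then the opening, from -1 (shut) to 1 (fully open). In form: x y z wx wy wz hand; .... A call has 1 to 12 rows; each row is the pose to reach, as a shift and turn from the pose commanded when the call began, along the tool's axes at that moment, turning the shorter way round; what a row does not reach only later rows make up. A row lasts 1/10 s, in which the tool goes at most 50 mm and 8.59 degrees, less where a joint would pass 70% of its speed; a pose out of reach is approached as far as the arm can. A call with a number of a shift or a turn outside -1 to 1 is refused whole. A call with a gripper value outside its range is refused whole. The fingers move at their own pace and stop on an object; "grip_force" is the grip in N (left out, the last holds). Time passes only in rows, so rows that repeat a pose let the fingers close. It gives the time, the measured TCP pose, the force, the opening and the grip force at its end, in the units of the state.
- manip.get_obs(): the state, without advancing time (a new reading comes with each control period).
- manip.capture(name): name is "scene" or "top" or "wrist"; returns (picture, depth): 420x560x3 uint8, red, green, blue; 420x560 float32, mm along the optical axis (not along the pixel's ray), 0 where there is no reading.
- manip.camera_info(name): a dict with "fx", "fy", "cx", "cy" (pixels), "k1" (the pictures are not rectified: a ray, as slopes to the right and down, at radius r is drawn at 1 + k1 r^2 times it, then the intrinsics apply), "rvec" (rotation vector, rad) and "tvec" (3), from world to camera coordinates, as OpenCV has them. Camera axes: x right, y down, z forward; pixel columns grow to the right and rows downward; lengths in mm; the calibration is good to about 2 mm. A picture is of the moment at which its call begins: read the wrist's pose just before it. camera_info takes no time and is no camera call; for the wrist camera it gives the pose at the moment of the call.
- manip.finish_job(): hands the job in; it is judged then, once.
The state is a dict: "time_s": time; "q": joint angles; "joint_velocities": joint speeds; "tau": joint torques, N m; "eef_pos": TCP position; "eef_rot": TCP orientation; "wrist_force": force on the tool from outside, world axes, zero at the start; "moment": the same for the moment, N m; "width": finger opening in mm; "grip_force": force on a finger pad.
Only numpy, scipy, OpenCV 4.12 (cv2) and the standard library are available. Lean on these libraries where they do the work, as an engineer would, in place of code of your own. Each camera call takes 0.05 s, during which the arm holds its last target. There are 200 camera calls.

## Working session

There is one attempt and no reset: what is moved stays moved. The work goes in short steps, Python scripts to look and compute and a tool call to move; the robot and the scene stay as the last step left them, time stands still between calls to the robot, and variables do not carry over. Pictures are saved under pics/ and viewed, at most 10 in all, crops included, and the job is handed in when it is done.

Besides the shell and the picture viewer there is one more tool, called after ">>>" as name(argument=value, ...) on one line, values as JSON. servo_tool: Moves the arm, as the interface text tells. Shift numbers are shares of 100 mm and turn numbers shares of 2 pi rad, none past 1 either way. Its arguments: {"type":"object","properties":{"moves":{"type":"string"},"grip_force":{"type":"number"}},"required":["moves"]}

```bash
ls; mkdir -p pics
python3 - <<'E'
from cell import manip
import cv2,numpy as np
print(manip.get_obs(), manip.pinch_z)
for n in ("scene","top"):
    p,d=manip.capture(n); np.savez(f"{n}0.npz",p=p,d=d); cv2.imwrite(f"pics/{n}0.png",p[:,:,::-1]); print(manip.camera_info(n))
a=cv2.imread("pics/scene0.png");b=cv2.imread("pics/top0.png")
E
```

```text
pics
{'time_s': 0.0, 'q': array([ 9.25617331e-01,  3.13430424e-01,  1.49844649e+00,  5.38081917e-06,
        1.33095637e+00, -2.23383161e-01]), 'joint_velocities': array([-0.00013097, -0.00113674, -0.00088427,  0.00174419, -0.00011431,
       -0.00075601]), 'tau': array([-2.48507691e-03, -4.02222633e+01, -2.52260184e+01,  6.92195445e-02,
        3.54166492e-02, -9.62372769e-05]), 'eef_pos': array([214.91252909, 478.9522545 , 404.16740768]), 'eef_rot': array([-6.57546340e-01, -3.07146948e+00,  1.76412064e-03]), 'wrist_force': array([-0.42021302,  0.28953593,  0.40856433]), 'moment': array([0.01044524, 0.0230555 , 0.01242859]), 'grip_force': 0.0, 'width': 88.0481164531366} 147.29999999999998
{'fx': 528.869207392594, 'fy': 528.869207392594, 'cx': 276.84299182360877, 'cy': 211.4640108143326, 'k1': 4.692221281231923e-05, 'rvec': array([ 2.22289504,  1.39128776, -0.43692677]), 'tvec': array([-227.22255362, -333.21953763, 1545.60385529])}
{'fx': 450.39279609293317, 'fy': 450.39279609293317, 'cx': 277.33451709461343, 'cy': 212.02154261649258, 'k1': -0.1512082623018801, 'rvec': array([ 2.10660886, -2.09090423,  0.23826969]), 'tvec': array([  23.68209295,  542.63578116, 1173.44723894])}
```

View pics/scene0.png

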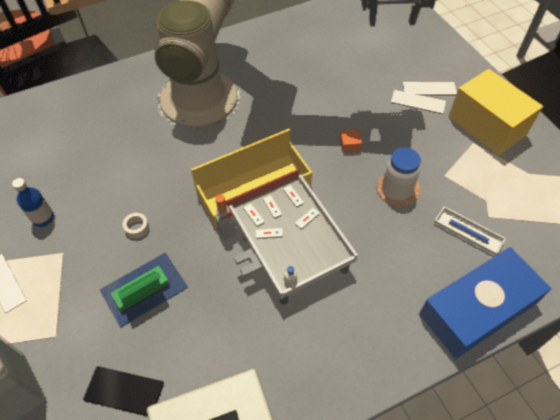

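View pics/top0.png

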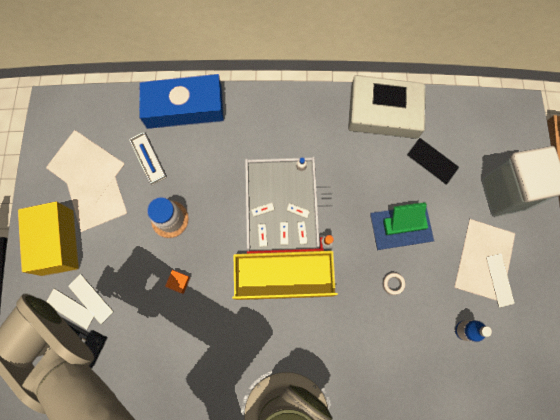

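The top view (world +x up, +y left) shows the tray at (281,205) with the bin at (285,275), the pin at (328,241), the notch bracket at (323,197), the scraper at (405,218) leaning away from the robot, and the dropper at (302,163).

```bash
cat > h.py <<'E'
import numpy as np,cv2
from scipy.spatial.transform import Rotation as R
from cell import manip
def cloud(p,d,ci):
    v,u=np.mgrid[:d.shape[0],:d.shape[1]].astype(float)
    K=np.array([[ci['fx'],0,ci['cx']],[0,ci['fy'],ci['cy']],[0,0,1]])
    xy=cv2.undistortPoints(np.stack([u,v],-1).reshape(-1,1,2),K,np.array([ci['k1'],0,0,0])).reshape(*d.shape,2)
    c=np.dstack([xy*d[...,None],d]); Rm=R.from_rotvec(ci['rvec']).as_matrix()
    w=(c-np.array(ci['tvec']))@Rm; w[d==0]=np.nan
    return w
def masks(p,w):
    h,s,v=[x.astype(int) for x in cv2.split(cv2.cvtColor(p,cv2.COLOR_RGB2HSV))]
    return dict(h=h,s=s,v=v)
def look(n):
    ci=manip.camera_info(n); p,d=manip.capture(n); return p,cloud(p,d,ci)
E
python3 - <<'E'
from h import *
for n in("top","scene"):
    f=np.load(n+"0.npz"); p=f['p']; w=cloud(p,f['d'],manip.camera_info(n)); m=masks(p,w);h,s,v=m['h'],m['s'],m['v']
    X,Y,Z=w[...,0],w[...,1],w[...,2]
    def rep(name,k,thr=15):
        if k.sum()<thr: print(n,name,k.sum());return
        P=w[k]; r=cv2.minAreaRect(P[:,:2].astype(np.float32))
        print(n,name,len(P),'mean',P.mean(0).round(1),'z',np.percentile(P[:,2],[2,50,98]).round(1),'rect',np.round(r[0],1),np.round(r[1],1),round(r[2],1))
    near=(X>200)&(X<800)&(Y>-450)&(Y<150)
    gr=near&(h>45)&(h<85)&(s>100)
    rep('green',gr);
    for a,b in((0,22),(22,32),(70,85),(85,110)): rep(f'green z{a}-{b}',gr&(Z>a)&(Z<b),5)
    bl=near&(h>100)&(h<130)&(s>80)&(Z<12)&(X<620)&(Y<-150); rep('mat',bl)
    ye=near&(h>18)&(h<33)&(s>120)&(Y>-150)&(Y<150); rep('bin',ye); rep('bin floor',ye&(Z<15)); rep('binrim',ye&(Z>50)&(Z<62)); rep('binhigh',ye&(Z>95))
    og=near&(h>3)&(h<16)&(s>150)&(Z>80)&(Y<0); rep('pin',og); rep('pintop',og&(Z>133))
    tr=near&(Z>62)&(Z<70)&(s<70)&(X>300)&(Y>-130)&(Y<130); rep('tray',tr)
    rm=near&(Z>76)&(Z<90)&(s<70)&(X>300)&(X<720)&(Y>-130)&(Y<130); rep('rim',rm)
    rep('white tape',near&(Z>18)&(Z<30)&(s<60)&(Y<-150)&(Y>-330)&(X<450))
    br=(Z>50)&(Z<75)&(Y<-105)&(Y>-180)&(X>380)&(X<620);rep('bracket',br,3)
    rep('all pts floor',near&(Z<10)&(Z>-10)&(Y>-150)&(X<300))
E
```

```text
top green 1051 mean [ 527.2 -332.4   53.3] z [ 3.4 51.5 95.8] rect [ 540.5 -340.5] [ 81.6 131.7] 8.5
top green z0-22 75 mean [ 512.3 -329.3   10.8] z [ 0.5 10.2 21.5] rect [ 539.8 -340.6] [ 80.4 131.6] 8.3
top green z22-32 245 mean [ 511.7 -328.    28. ] z [22.8 28.2 31.7] rect [ 521.7 -337.8] [ 44.8 120.5] 8.0
top green z70-85 132 mean [ 539.7 -333.9   78.2] z [70.4 78.3 84.7] rect [ 540.8 -334.3] [15.6 90.3] 7.9
top green z85-110 201 mean [ 550.8 -331.9   91.5] z [85.4 91.6 98. ] rect [ 550.1 -332.4] [20.6 90.4] 8.9
top mat 1070 mean [ 496.9 -317.5    3.4] z [-1.7  3.4  8.4] rect [ 515.9 -332.1] [109.1 168.7] 8.9
top bin 4590 mean [374.5   8.7  16.1] z [ -0.4   5.4 101.2] rect [372.1   8.1] [128.6 289.9] 4.2
top bin floor 3631 mean [375.1   8.8   4.6] z [-0.6  4.6 10.4] rect [369.7   8.8] [128.4 289.6] 5.3
top binrim 361 mean [400.8  14.4  55.4] z [50.8 55.3 60.9] rect [372.7   9.1] [121.5 269.4] 2.4
top binhigh 215 mean [314.6   7.9 100.5] z [ 95.8 100.6 104.7] rect [314.5   8.2] [  5.4 267.1] 2.4
top pin 85 mean [449.6 -89.  125.1] z [ 85.8 137.8 144.8] rect [436.7 -59.6] [ 27.2 
[... 1714 characters left out ...]
.1 -80.2 113.3] z [ 84.8 110.3 143.7] rect [439.1 -61.3] [ 27.3 117.9] 18.9
scene pintop 66 mean [ 458.3 -106.2  140. ] z [135.5 140.  144.7] rect [ 457.9 -105.4] [17.7 22.7] 68.3
scene tray 6232 mean [571.4   9.2  65.2] z [62.2 65.  69.5] rect [566.3  -7.7] [260.2 238.2] 2.8
scene rim 747 mean [586.9  13.6  81.6] z [76.3 81.6 86.7] rect [569.8   1.4] [253.2 223.5] 2.8
scene white tape 244 mean [ 352.6 -300.1   24.3] z [18.6 24.4 29.1] rect [ 352.6 -299.3] [59.1 61.4] 66.9
scene bracket 338 mean [ 522.7 -117.3   61.9] z [51.6 63.1 68.4] rect [ 499.6 -116. ] [234.  22.] 0.4
scene all pts floor 1174 mean [ 2.249e+02 -3.530e+01  1.000e-01] z [-4.5  0.2  4.9] rect [247.8  -0. ] [ 99.2 299.8] 0.8
```

```bash
cat >> h.py <<'E'
YAW=np.radians(182.4); O=np.array([550.,16.5,0])
def rz(a): return R.from_euler('z',a).as_matrix()
def st2w(p,yaw=None): return O+rz(YAW)@np.array(p,float)
def w2st(p): return (np.array(p)-O)@rz(YAW)
def plan(pos,Rm):
    """pos: grasp-point world target, Rm tool rotation -> shares from the measured pose"""
    o=manip.get_obs(); R0=R.from_rotvec(o['eef_rot']).as_matrix(); t=np.array(pos)-manip.pinch_z*Rm[:,2]
    s=R0.T@(t-o['eef_pos'])/100; r=R.from_matrix(R0.T@Rm).as_rotvec()/(2*np.pi)
    print('TCP target',t.round(1),'shift',s.round(3),'turn',r.round(4),'deg',round(np.linalg.norm(r)*360,1))
def tool(yvec,zvec):
    z=np.array(zvec,float);z/=np.linalg.norm(z);y=np.array(yvec,float);y-=z*(y@z);y/=np.linalg.norm(y)
    return np.column_stack([np.cross(y,z),y,z])
E
python3 - <<'E'
from h import *
for n in("top","scene"):
    f=np.load(n+"0.npz"); p=f['p']; w=cloud(p,f['d'],manip.camera_info(n)); m=masks(p,w);h,s,v=m['h'],m['s'],m['v']
    S=w2st(w.reshape(-1,3)).reshape(w.shape); X,Y,Z=S[...,0],S[...,1],S[...,2]
    def comps(name,k,mn=8):
        c,l,st,_=cv2.connectedComponentsWithStats(k.astype(np.uint8))
        for i in range(1,c):
            if st[i,4]>=mn:
                P=S[l==i]; r=cv2.minAreaRect(P[:,:2].astype(np.float32)); print(n,name,st[i,4],P.mean(0).round(1),'rect',np.round(r[0]),np.round(r[1]),round(r[2]))
    ins=(abs(X)<128)&(abs(Y)<86)
    comps('cass',ins&(Z>60)&(Z<80)&(((v>np.median(v[ins&(Z<70)])+25)&(s<60))|(s>120))&(X<112))
    comps('dropper',(abs(X)<135)&(abs(Y)<86)&(Z>90),5)
    for sgn in(1,-1):
        k=(abs(X)<110)&(Y*sgn>85)&(Y*sgn<108)&(Z>79)&(Z<88); P=S[k]
        if k.sum()>20: print(n,'rim',sgn,k.sum(),np.polyfit(P[:,0],P[:,1],1).round(4),P[:,2].mean())
    k=(X<-125)&(X>-150)&(abs(Y)<85)&(Z>71)&(Z<79);P=S[k];print(n,'rear rim',k.sum(),P.mean(0))
    k=(X>225)&(X<250)&(Z>97)&(Z<105)&(abs(Y)<130);P=S[k];print(n,'binwall',np.polyfit(P[:,1],P[:,0],1).round(4))
    k=(Z>60)&(Z<70)&(Y>104)&(Y<150)&(X<40)&(X>-110);P=S[k];print(n,'bracket',k.sum(),P.min(0),P.max(0),P.mean(0))
o=manip.get_obs();print(R.from_rotvec(o['eef_rot']).as_matrix().round(3))
ex=rz(YAW)[:,0]
for sg in(1,-1): plan(st2w([60,60,0])+[0,0,230],tool(sg*ex,[0,0,-1]))
E
```

```text
top cass 147 [ -1.4 -51.9  69.2] rect [ -2. -52.] [24. 61.] 17
top cass 153 [ 5.8 44.2 69.5] rect [ 5. 44.] [61. 23.] 66
top cass 151 [67.7 52.8 70.2] rect [66. 53.] [61. 21.] 5
top cass 162 [66.7  3.  69.1] rect [66.  3.] [19. 62.] 88
top cass 157 [ 70.8 -55.1  69.7] rect [ 70. -55.] [22. 61.] 89
top dropper 89 [-116.5   58.5  106.6] rect [-119.   59.] [25. 22.] 85
top dropper 18 [118.5  20.5  92. ] rect [118.  18.] [32.  6.] 87
top dropper 5 [116.8  45.   91.1] rect [117.  44.] [5. 3.] 87
top dropper 6 [117.9  61.9  92.8] rect [118.  61.] [8. 3.] 80
top dropper 6 [117.9  75.1  92.4] rect [118.  76.] [10.  3.] 86
top dropper 8 [117.4 -65.4  92.4] rect [118. -66.] [ 4. 16.] 8
top dropper 31 [117.9 -31.2  91.9] rect [119. -28.] [50.  6.] 88
top rim 1 174 [1.81000e-02 9.33727e+01] 82.76209234443924
top rim -1 160 [ 4.00000e-04 -9.32428e+01] 82.44962527890478
top rear rim 117 [-139.35951047   -8.31113897   74.21421022]
top binwall [-2.000000e-04  2.355011e+02]
top bracket 174 [-58.94599371 104.13530052  60.05246107] [ -5.91931872 142.29240002  69.30958564] [-31.85057586 121.97413887  64
[... 807 characters left out ...]
106.7] rect [-124.   62.] [27. 21.] 77
scene rim 1 262 [1.15000e-02 9.54015e+01] 82.63137283250464
scene rim -1 230 [ 3.20000e-03 -9.08744e+01] 82.4030481970875
scene rear rim 227 [-140.74712193    4.62218816   74.37951765]
scene binwall [-2.700000e-03  2.350351e+02]
scene bracket 303 [-60.96608533 104.1992773   60.11322252] [ -7.23180234 143.92512403  69.92547176] [-34.41474513 123.47861041  64.71010698]
[[-0.912  0.409 -0.001]
 [ 0.409  0.912 -0.001]
 [ 0.    -0.001 -1.   ]]
TCP target [492.6 -46.  377.3] shift [-4.682 -3.652  0.272] turn [-1.000e-04 -2.000e-04 -3.238e-01] deg 116.6
TCP target [492.6 -46.  377.3] shift [-4.682 -3.652  0.272] turn [-2.000e-04  1.000e-04  1.762e-01] deg 63.4
```

>>> servo_tool(moves="-1 -1 0 0 0 0.1762 0; -1 -1 0 0 0 0.1762 0; -1 -1 0 0 0 0.1762 0; -1 -1 0 0 0 0.1762 0; -1 -1 0 0 0 0.1762 0; -1 -1 0 0 0 0.1762 0; -1 -1 0 0 0 0.1762 0; -1 -1 0 0 0 0.1762 0")

```text
time_s: 0.9
eef_pos: [265.2, 346.7, 404.5]
eef_rot: [-2.18, -2.262, 0.001]
wrist_force: [-0.3, -0.4, -0.1]
width: 44.2
grip_force: 0.0
```

>>> servo_tool(moves="-0.92 0.34 0 0 0 0 0; -0.92 0.34 0 0 0 0 0; -0.92 0.34 0 0 0 0 0; -0.92 0.34 0 0 0 0 0")

```text
time_s: 1.3
eef_pos: [303.4, 255.8, 404.7]
eef_rot: [-2.177, -2.265, 0.0]
wrist_force: [0.6, 0.5, -0.2]
width: 44.3
grip_force: 0.0
```

>>> servo_tool(moves="-0.92 0.34 0 0 0 0 0; -0.92 0.34 0 0 0 0 0; -0.92 0.34 0 0 0 0 0; -0.92 0.34 0 0 0 0 0")

```text
time_s: 1.7
eef_pos: [340.9, 166.1, 404.6]
eef_rot: [-2.175, -2.266, 0.0]
wrist_force: [-1.4, -0.2, 0.6]
width: 43.8
grip_force: 0.0
```

>>> servo_tool(moves="-0.92 0.34 0 0 0 0 0; -0.92 0.34 0 0 0 0 0; -0.92 0.34 0 0 0 0 0; -0.92 0.34 0 0 0 0 0")

```text
time_s: 2.1
eef_pos: [378.7, 76.3, 404.5]
eef_rot: [-2.173, -2.268, 0.0]
wrist_force: [-0.2, 0.1, 0.0]
width: 44.1
grip_force: 0.0
```

>>> servo_tool(moves="-0.92 0.34 0 0 0 0 0; -0.92 0.34 0 0 0 0 0; -0.92 0.34 0 0 0 0 0; -0.92 0.34 0 0 0 0 0")

```text
time_s: 2.5
eef_pos: [416.6, -13.6, 404.5]
eef_rot: [-2.172, -2.268, 0.0]
wrist_force: [0.2, 0.2, 1.0]
width: 44.4
grip_force: 0.0
```

Run:
```python
from h import *
p,w=look("wrist"); cv2.imwrite("pics/w1.png",p[:,:,::-1])
np.savez("w1.npz",p=p,w=w)
S=w2st(w.reshape(-1,3)).reshape(w.shape);X,Y,Z=S[...,0],S[...,1],S[...,2]
m=masks(p,w);h,s,v=m['h'],m['s'],m['v']
k=(Z>132)&(Z<148)&(abs(X-98)<40)&(abs(Y-117)<40)
if k.sum(): P=S[k];print('pintop',k.sum(),cv2.minEnclosingCircle(P[:,:2].astype(np.float32)),P.mean(0))
k=(Z>92)&(Z<100)&(abs(X-98)<40)&(abs(Y-117)<40)
if k.sum(): P=S[k];print('collar',k.sum(),cv2.minEnclosingCircle(P[:,:2].astype(np.float32)),P.mean(0))
k=(Z>55)&(Z<72)&(Y>98)&(Y<150)&(X<60)&(X>-110)
if k.sum(): P=S[k];print('bracket',k.sum(),P.min(0),P.max(0),P.mean(0))
print(np.nanmin(w.reshape(-1,3),0),np.nanmax(w.reshape(-1,3),0))
```

```text
pintop 468 ((98.00679779052734, 115.62468719482422), 11.056456565856934) [100.05416446 114.07916838 139.66983634]
collar 231 ((111.31068420410156, 102.99760437011719), 23.959720611572266) [102.11325961 108.29068173  95.43781296]
bracket 1321 [-61.67392164 103.4365665   55.03790574] [ -8.42130476 141.60548359  67.15931002] [-33.30573129 121.92053486  64.18225355]
[  56.14411596 -418.5621055    -3.45422586] [799.36922793 182.48024995 337.89930575]
```

View pics/w1.png

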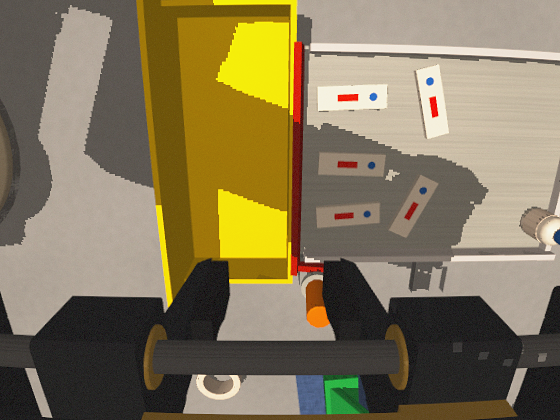

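Run:
```python
from h import *
f=np.load("w1.npz");p,w=f['p'],f['w']
S=w2st(w.reshape(-1,3)).reshape(w.shape);X,Y,Z=S[...,0],S[...,1],S[...,2]
k=(Z>60)&(Z<69)&(Y>98)&(Y<150)&(X<60)&(X>-110)
for y in range(103,145,4):
    kk=k&(Y>=y)&(Y<y+4); x=np.sort(X[kk])
    if len(x)>2:
        g=np.diff(x); i=g.argmax(); print(y,len(x),x[0].round(1),x[-1].round(1),'gap',x[i].round(1),x[i+1].round(1),'ymin',Y[kk].min().round(1))
for sg in(1,-1):
    kk=(Z>80)&(Z<86)&(Y*sgn>85 if 0 else Y*sg>84)&(Y*sg<105)&(abs(X)<100);P=S[kk]
    if kk.sum()>10: print('rim',sg,np.polyfit(P[:,0],P[:,1],1).round(4),P[:,1].min(),P[:,1].max(),P[:,2].mean())
ex=rz(YAW)[:,0]
plan(np.r_[st2w([98,116,0])[:2],200],tool(-ex,[0,0,-1]))
```

```text
103 125 -61.5 -8.8 gap -10.5 -9.1 ymin 103.4
107 156 -60.6 -8.6 gap -38.0 -36.5 ymin 107.0
111 127 -61.1 -8.6 gap -42.4 -26.6 ymin 111.0
115 126 -60.8 -8.6 gap -42.6 -26.2 ymin 115.1
119 123 -61.7 -8.8 gap -42.3 -26.8 ymin 119.0
123 128 -61.0 -8.5 gap -41.8 -26.7 ymin 123.1
127 124 -60.8 -8.8 gap -42.4 -26.8 ymin 127.1
131 119 -61.1 -8.9 gap -42.4 -26.4 ymin 131.0
135 126 -61.4 -8.8 gap -42.2 -26.9 ymin 135.0
139 63 -60.6 -8.9 gap -42.7 -26.8 ymin 139.0
rim 1 [5.30000e-03 9.16449e+01] 88.2118674962481 103.67836763349273 82.69232701824095
rim -1 [ 1.50000e-03 -9.34157e+01] -96.67632475082883 -90.12840675060372 82.61398574093978
TCP target [ 456.9 -103.5  347.3] shift [-0.92   0.366  0.572] turn [-0.0001 -0.0001  0.0004] deg 0.2
```

>>> servo_tool(moves="-0.92 0.366 0.2 0 0 0 0.3; -0.92 0.366 0.2 0 0 0 0.3; -0.92 0.366 0.2 0 0 0 0.3; -0.92 0.366 0.2 0 0 0 0.3; -0.92 0.366 0.2 0 0 0 0.3")

```text
time_s: 3.05
eef_pos: [456.8, -103.6, 385.1]
eef_rot: [2.171, 2.27, 0.0]
wrist_force: [0.1, 0.3, 0.1]
width: 57.6
grip_force: 0.0
```

```bash
cat > meas.py <<'E'
from h import *
import sys
p,w=look("wrist"); cv2.imwrite(f"pics/{sys.argv[1]}.png",p[:,:,::-1]); np.savez(sys.argv[1]+".npz",p=p,w=w)
S=w2st(w.reshape(-1,3)).reshape(w.shape);X,Y,Z=S[...,0],S[...,1],S[...,2]
k=(Z>136)&(Z<146)&(abs(X-98)<30)&(abs(Y-117)<30)
if k.sum()>5: P=S[k];print('pintop',k.sum(),cv2.minEnclosingCircle(P[:,:2].astype(np.float32)))
k=(Z>60)&(Z<69)&(Y>113)&(Y<140)&(X<0)&(X>-65)
if k.sum()>20:
    x=np.sort(X[k]);i=np.diff(x).argmax();print('notch',x[[0,i,i+1,-1]].round(1),(x[i]+x[i+1])/2, 'z',Z[k].mean())
k=(Z>60)&(Z<69)&(Y>98)&(Y<155)&(X<-10)&(X>-60)
if k.any():print('bracket ymax',np.percentile(Y[k],99), 'closed end',Y[k&(abs(X+34.5)<4)].max() if (k&(abs(X+34.5)<4)).any() else None)
k=(Z>60)&(Z<69)&(Y>98)&(Y<145)&(X>70)&(X<125)
if k.sum()>20:P=S[k];print('socket',P.min(0).round(1),P.max(0).round(1))
E
python3 meas.py w2
```

```text
pintop 761 ((98.35649871826172, 115.86341094970703), 10.919533729553223)
notch [-61.6 -42.6 -27.   -8.5] -34.79957146342487 z 64.64266713279594
bracket ymax 140.89410136356867 closed end 109.98278172014523
socket [75.9 98.1 62.5] [111.  132.8  68.8]
```

```bash
sed -i 's/O=np.array(.*/O=np.array([554.46,17.7,0])/' h.py
python3 - <<'E'
from h import *
f=np.load("w2.npz");p,w=f['p'],f['w']
S=w2st(w.reshape(-1,3)).reshape(w.shape);X,Y,Z=S[...,0],S[...,1],S[...,2]
for a,b in((90,98),(104,112),(112,120),(120,128),(128,136),(136,146)):
    k=(Z>a)&(Z<b)&(abs(X-100)<25)&(abs(Y-117)<25); P=S[k]; 
    if k.sum()>3: print(a,k.sum(),P.min(0).round(1),P.max(0).round(1))
ex=rz(YAW)[:,0]
plan(np.r_[st2w([101.9,116.8,0])[:2],121],tool(-ex,[0,0,-1]))
E
```

```text
90 511 [85.7 92.4 90. ] [125.  126.8  97.9]
104 82 [ 90.2 106.1 104. ] [111.7 118.2 111.8]
112 83 [ 90.4 106.  112.1] [112.2 118.5 120. ]
120 89 [ 91.6 106.  120.2] [112.7 114.9 128. ]
128 109 [ 91.9 106.  128. ] [112.9 116.6 135.9]
136 761 [ 92.2 106.  136. ] [113.5 127.7 143.2]
TCP target [ 457.5 -103.3  268.3] shift [0.004 0.008 1.169] turn [0.0001 0.     0.0004] deg 0.2
```

>>> servo_tool(moves="0 0.01 0.6 0 0 0 0.3; 0 0.01 0.6 0 0 0 0.3; 0 0.01 0.6 0 0 0 0.3")

```text
time_s: 3.4
eef_pos: [457.8, -104.6, 324.3]
eef_rot: [-2.171, -2.267, 0.001]
wrist_force: [-0.0, 0.7, -0.2]
width: 57.6
grip_force: 0.0
```

>>> servo_tool(moves="0 0 0.3 0 0 0 0.3; 0 0 0.57 0 0 0 0.3; 0 0 0.57 0 0 0 0.3; 0 0 0.57 0 0 0 -0.8; 0 0 0.57 0 0 0 -0.8; 0 0 0.57 0 0 0 -0.8; 0 0 0.57 0 0 0 -0.8; 0 0 0.57 0 0 0 -0.8", grip_force=35)

```text
time_s: 4.2
eef_pos: [458.2, -105.6, 268.3]
eef_rot: [2.173, 2.266, 0.002]
wrist_force: [3.1, 1.1, -0.2]
width: 21.6
grip_force: 34.8
```

>>> servo_tool(moves="0 0 -0.15 0 0 0 -0.8; 0 0 -0.3 0 0 0 -0.8; 0 0 -0.45 0 0 0 -0.8; 0 0 -0.6 0 0 0 -0.8; 0 0 -0.75 0 0 0 -0.8; 0 0 -0.75 0 0 0 -0.8; 0 0 -0.75 0 0 0 -0.8")

```text
time_s: 4.9
eef_pos: [457.8, -105.5, 342.3]
eef_rot: [-2.174, -2.267, 0.0]
wrist_force: [-0.0, 0.2, -0.7]
width: 20.8
grip_force: 34.8
```

```bash
cat > pinm.py <<'E'
from h import *
import sys
n=sys.argv[1]; Zt=float(sys.argv[2])  # expected tip height
o=manip.get_obs(); T=R.from_rotvec(o['eef_rot']).as_matrix(); g=o['eef_pos']+manip.pinch_z*T[:,2]
print('grasp st',w2st(g).round(1),'toolz',T[:,2].round(4),'w',o['width'])
for cam in("scene","wrist","top"):
    p,w=look(cam); cv2.imwrite(f"pics/{n}_{cam}.png",p[:,:,::-1]); np.savez(f"{n}_{cam}.npz",p=p,w=w)
    S=w2st(w.reshape(-1,3)).reshape(w.shape); D=S-w2st(g); k0=(np.hypot(D[...,0],D[...,1])<25)
    for nm,a,b in(("shaft",Zt-3,Zt+52),("collar",Zt+53,Zt+63),("handle",Zt+63,Zt+104),("top",Zt+103,Zt+110)):
        k=k0&(S[...,2]>a)&(S[...,2]<b)
        if k.sum()>5:
            P=S[k]; print(cam,nm,k.sum(),'mean',P.mean(0).round(1),'lo',np.percentile(P,1,0).round(1),'hi',np.percentile(P,99,0).round(1))
E
python3 pinm.py lift 110
```

```text
grasp st [101.7 119.  195. ] toolz [-3.e-04  1.e-04 -1.e+00] w 20.789389132370918
scene shaft 15 mean [ 96.3 120.7 116.8] lo [ 94.3 116.5 108. ] hi [100.6 124.8 124.3]
wrist shaft 318 mean [ 99.4 111.8 127.9] lo [ 93.8 110.4 113.7] hi [105.2 114.9 142.2]
wrist collar 946 mean [101.  106.5 168.7] lo [ 87.3 101.6 163.7] hi [114.2 114.5 172.6]
wrist handle 6083 mean [101.6 109.5 197.9] lo [ 79.9 105.8 174.2] hi [123.5 122.6 213.9]
wrist top 2726 mean [102.  113.2 215.1] lo [ 80.3 106.7 213.1] hi [123.2 122.8 219.9]
```

```bash
cat > fit.py <<'E'
from h import *
import sys
n=sys.argv[1]; za,zb=float(sys.argv[2]),float(sys.argv[3]); x0,y0=float(sys.argv[4]),float(sys.argv[5])
f=np.load(n+"_wrist.npz");S=w2st(f['w'].reshape(-1,3)).reshape(f['w'].shape)
r=[]
for z in np.arange(za,zb,4):
    k=(abs(S[...,2]-z)<2.5)&(abs(S[...,0]-x0)<12)&(abs(S[...,1]-y0)<14)
    if k.sum()>8:
        P=S[k]; lo,hi=np.percentile(P[:,0],[2,98]); r.append((z,(lo+hi)/2,hi-lo,P[:,1].min()))
r=np.array(r); print(r.round(1)); print('dx/dz',np.polyfit(r[:,0],r[:,1],1),'dy/dz',np.polyfit(r[:,0],r[:,3],1))
E
python3 fit.py lift 112 162 100 117; python3 -c "
import cv2;a=cv2.imread('pics/lift_wrist.png');b=cv2.imread('pics/lift_scene.png')[100:310,150:430];cv2.imwrite('pics/l.png',cv2.hconcat([cv2.resize(a,(400,300)),cv2.resize(b,(400,300))]))"
```

```text
[[112.   99.8   9.4 111. ]
 [116.   99.3  11.2 110.8]
 [120.   99.3  11.1 110.3]
 [124.   99.3  10.7 110.3]
 [128.   99.7  11.1 110.6]
 [132.   99.7  11.  110.5]
 [136.   99.4  10.4 110.2]
 [140.   99.7   8.6 110.3]]
dx/dz [4.59080847e-03 9.89453539e+01] dy/dz [-2.18768055e-02  1.13253305e+02]
```

View pics/l.png

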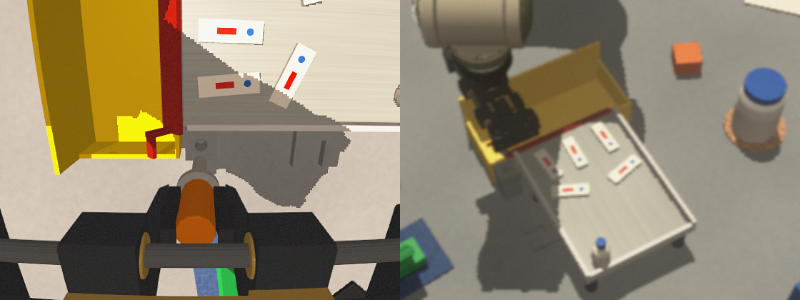

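>>> servo_tool(moves="-0.03 0.4 0 0 0 0 -0.8; -0.05 0.8 0 0 0 0 -0.8; -0.05 0.8 0 0 0 0 -0.8")

```text
time_s: 5.35
eef_pos: [540.7, -107.2, 341.2]
eef_rot: [-2.173, -2.268, -0.0]
wrist_force: [-0.1, -0.3, -1.6]
width: 21.2
grip_force: 34.8
```

>>> servo_tool(moves="0 0.3 0.2 0 0 0 -0.8; 0 0.5 0.3 0 0 0 -0.8; 0 0.5 0.3 0 0 0 -0.8; 0 0.5 0.3 0 0 0 -0.8")

```text
time_s: 5.75
eef_pos: [587.5, -105.0, 312.2]
eef_rot: [-2.173, -2.267, 0.001]
wrist_force: [-0.5, 0.4, -0.5]
width: 21.1
grip_force: 34.8
```

```bash
python3 pinm.py n1 81; python3 fit.py n1 78 132 -30 122
python3 - <<'E'
from h import *
f=np.load("n1_wrist.npz");S=w2st(f['w'].reshape(-1,3)).reshape(f['w'].shape);X,Y,Z=[S[...,i] for i in range(3)]
k=(Z>60)&(Z<69)&(Y>98)&(Y<150)&(X<0)&(X>-62)
for y in range(104,146,3):
    kk=k&(Y>=y)&(Y<y+3); x=np.sort(X[kk])
    if len(x)>2: g=np.diff(x);i=g.argmax();print(y,len(x),x[0].round(1),x[-1].round(1),'gap',x[i].round(1),x[i+1].round(1))
E
```

```text
grasp st [-27.7 123.9 164.9] toolz [-1.6e-03  5.0e-04 -1.0e+00] w 21.135745623540952
wrist shaft 320 mean [-30.2 117.   98.6] lo [-35.8 115.6  84.5] hi [-24.4 120.  112.2]
wrist collar 958 mean [-28.5 111.6 139.6] lo [-42.2 106.8 134.4] hi [-15.4 119.8 143.9]
wrist handle 6339 mean [-27.8 114.8 169.4] lo [-49.7 110.9 145.5] hi [ -5.8 127.9 184.9]
wrist top 2731 mean [-27.5 118.3 186. ] lo [-49.3 111.6 184.1] hi [ -6.2 128.  190.9]
[[ 86.  -30.3  11.3 115.7]
 [ 90.  -30.3  11.1 115.5]
 [ 94.  -30.3  10.8 115.5]
 [ 98.  -30.   11.2 115.7]
 [102.  -30.   11.  115.5]
 [106.  -30.1  10.2 115.4]
 [110.  -30.1   8.  115.6]
 [114.  -30.1   4.3 115.7]]
dx/dz [ 8.60822855e-03 -3.09853044e+01] dy/dz [2.23088825e-03 1.15343154e+02]
104 327 -56.7 -4.9 gap -16.3 -15.6
107 325 -56.1 -4.8 gap -40.5 -39.9
110 273 -56.3 -4.7 gap -25.0 -24.3
113 219 -56.4 -4.7 gap -38.6 -22.3
116 216 -56.5 -5.1 gap -38.7 -22.3
119 219 -56.7 -5.0 gap -38.7 -22.3
122 215 -56.6 -4.9 gap -38.7 -22.3
125 210 -56.1 -4.8 gap -38.8 -22.2
128 208 -56.2 -4.8 gap -38.8 -22.2
131 210 -56.4 -4.7 gap -38.8 -22.2
134 209 -56.4 -4.6 gap -38.9 -22.1
137 178 -56.7 -5.2 gap -38.9 -22.1
140 99 -56.8 -5.1 gap -41.8 -16.5
```

>>> servo_tool(moves="0 0 0.1 0 0 0 -0.8; 0 0 0.25 0 0 0 -0.8; 0 0 0.4 0 0 0 -0.8; 0 0 0.55 0 0 0 -0.8; 0 0 0.65 0 0 0 -0.8; 0 0 0.65 0 0 0 -0.8")

```text
time_s: 6.5
eef_pos: [587.6, -105.0, 246.4]
eef_rot: [-2.173, -2.266, 0.001]
wrist_force: [0.1, 0.2, -0.4]
width: 21.0
grip_force: 34.8
```

```bash
python3 pinm.py n2 14|grep -v top
python3 - <<'E'
from h import *
f=np.load("n2_wrist.npz");S=w2st(f['w'].reshape(-1,3)).reshape(f['w'].shape);X,Y,Z=[S[...,i] for i in range(3)]
k=(Z>60)&(Z<69)&(Y>98)&(Y<150)&(abs(X+30)<32); print('br',Z[k].mean(),X[k].min(),X[k].max())
k=(Z>67)&(Z<82)&(abs(Y-122)<18)&(abs(X+30)<18);P=S[k];print('collar',P.min(0),P.max(0),np.histogram(P[:,2],bins=range(67,83)))
E
```

```text
grasp st [-27.7 123.9  99.1] toolz [-2.2e-03  8.0e-04 -1.0e+00] w 20.95818019395877
wrist shaft 1744 mean [-27.2 111.1  64.8] lo [-51.3 103.2  63.5] hi [ -5.3 122.   65.9]
wrist collar 906 mean [-29.1 111.5  73.9] lo [-42.8 106.8  68.3] hi [-15.9 119.4  76.5]
wrist handle 5414 mean [-28.1 114.1 101. ] lo [-49.7 110.9  78.4] hi [ -5.7 126.2 117.7]
br 64.89330850033346 -56.84437794471937 -4.464304683158669
collar [-47.73962862 104.48578467  67.22551148] [-12.26341991 122.97528051  81.90409067] (array([  4,  19,  29,  47,  46,  47, 110, 352, 221,  31,  37,  41,  42,
        67,  61]), array([67, 68, 69, 70, 71, 72, 73, 74, 75, 76, 77, 78, 79, 80, 81, 82]))
```

>>> servo_tool(moves="0 0 0.02 0 0 0 -0.8; 0 0 0.035 0 0 0 -0.8; 0 0 0.04 0 0 0 -0.8; 0 0 0.04 0 0 0 -0.8")

```text
time_s: 7.05
eef_pos: [588.1, -105.0, 243.9]
eef_rot: [2.174, 2.267, 0.0]
wrist_force: [-0.5, 0.6, 0.1]
width: 21.2
grip_force: 34.8
```

>>> servo_tool(moves="0 0 0.01 0 0 0 -0.8; 0 0 0.015 0 0 0 -0.8; 0 0 0.015 0 0 0 -0.8")

```text
time_s: 7.35
eef_pos: [588.2, -105.1, 243.7]
eef_rot: [2.174, 2.267, 0.0]
wrist_force: [-4.0, 1.6, 10.3]
width: 20.7
grip_force: 34.8
```

>>> servo_tool(moves="0 0 -0.015 0 0 0 -0.8; 0 0 -0.015 0 0 0 0; 0 0 -0.015 0 0 0 0; 0 0 -0.015 0 0 0 0; 0 0 -0.015 0 0 0 0; 0 0 -0.3 0 0 0 0; 0 0 -0.7 0 0 0 0; 0 0 -1 0 0 0 0; 0 0 -1 0 0 0 0")

```text
time_s: 8.25
eef_pos: [588.4, -105.1, 346.5]
eef_rot: [2.169, 2.263, 0.005]
wrist_force: [-0.1, -0.0, -0.3]
width: 44.6
grip_force: 0.0
```

Run:
```python
from h import *
p,w=look("wrist");cv2.imwrite("pics/w5.png",p[:,:,::-1])
S=w2st(w.reshape(-1,3)).reshape(w.shape);X,Y,Z=[S[...,i] for i in range(3)]
for a,b in((66,75),(78,88),(88,98),(98,108),(112,120)):
    k=(Z>a)&(Z<b)&(abs(Y-122)<20)&(abs(X+30)<20);P=S[k]
    if k.sum()>5: print(a,k.sum(),P.min(0).round(1),P.max(0).round(1))
# scraper from wrist+others
for cam in("wrist","top","scene"):
    if cam!="wrist": p,w=look(cam)
    m=masks(p,w);h,s=m['h'],m['s']; gr=(h>45)&(h<85)&(s>100)&(w[...,1]<-200)&(w[...,1]>-450)&(w[...,0]>400)&(w[...,0]<650)
    for a,b in((24,33),(80,90),(90,102)):
        k=gr&(w[...,2]>a)&(w[...,2]<b)
        if k.sum()>8: 
            r=cv2.minAreaRect(w[k][:,:2].astype(np.float32)); print(cam,a,k.sum(),np.round(r[0],1),np.round(r[1],1),round(r[2],2),'z',np.percentile(w[k][:,2],[50,98]).round(1))
    S=w2st(w.reshape(-1,3)).reshape(w.shape)
    k=(abs(S[...,0]+120)<25)&(abs(S[...,1]-60)<25)&(S[...,2]>85)
    if k.sum()>8: P=S[k];print(cam,'dropper',P.min(0).round(1),P.max(0).round(1),P.mean(0).round(1))
    k=(w[...,0]>600)&(w[...,0]<760)&(w[...,1]<-180)&(w[...,1]>-480)&(w[...,2]>35)&(w[...,2]<200)
    if k.sum()>8 and cam!="wrist": P=w[k];print(cam,'tall stuff',k.sum(),P.min(0).round(),P.max(0).round())
```

```text
66 501 [-49.8 102.8  66. ] [-10.1 140.8  75. ]
78 106 [-39.6 110.9  78.1] [-19.1 119.4  88. ]
88 123 [-39.9 111.   88.1] [-18.9 119.9  98. ]
98 134 [-39.9 110.8  98.1] [-19.2 119.3 108. ]
112 841 [-40.3 111.1 112. ] [-19.  132.3 117.9]
wrist 24 375 [ 524.1 -346. ] [43.8 60.2] 7.51 z [29.1 31.7]
wrist 80 174 [ 547.  -298.1] [20.4 23.6] 10.9 z [85.  89.8]
wrist 90 165 [ 550.1 -293.5] [14.2 14.1] 2.9 z [92.7 96.5]
wrist dropper [-129.6   45.3   85. ] [-103.9   73.8  125.4] [-113.4   58.4  107.3]
top 24 253 [ 521.4 -338.2] [ 44.1 121.3] 8.03 z [28.8 32.5]
top 80 115 [ 548.6 -332.9] [22.8 89.4] 7.67 z [85.7 89.9]
top 90 137 [ 550.6 -333.3] [18.4 88.6] 8.3 z [93. 99.]
top dropper [-126.5   47.5   91.4] [-102.3   66.   127.4] [-112.6   55.9  108.1]
scene 24 580 [ 521.6 -340.2] [ 47.1 119.4] 9.54 z [28.8 32.4]
scene 80 55 [ 551.4 -335.8] [20.8 90.6] 7.78 z [88.1 89.9]
scene 90 240 [ 555.3 -335.1] [16.2 90.5] 7.97 z [94.  98.7]
scene dropper [-132.2   48.9   85.3] [-106.7   76.5  125.8] [-121.8   64.4  105.2]
```

```bash
cat >> h.py <<'E'
SC=np.array([521.5,-339.2,4.]); SY=np.radians(188.2); C,Sn=np.cos(np.radians(35)),np.sin(np.radians(35))
def stool(yaw): M=rz(yaw); return M@tool([-C,0,-Sn],[Sn,0,-C])
def grip(org,yaw,y=-22,z=74): return np.array(org)+rz(yaw)@np.array([12-49*(z-20)/70,y,z])
E
python3 - <<'E'
from h import *
T=stool(SY); g=grip(SC,SY); u=-T[:,2]; print(g,T.round(3))
plan(g+[0,0,60]+20*u,T); plan(g,T)
print('W1->final in tool axes',(T.T@(-np.array([0,0,60])-20*u)/100).round(3))
E
```

```text
[ 543.89839022 -313.74509643   78.        ] [[-0.143  0.811 -0.568]
 [ 0.99   0.117 -0.082]
 [ 0.    -0.574 -0.819]]
TCP target [ 638.9 -300.1  275. ] shift [-1.971  0.429  0.66 ] turn [ 0.0969 -0.005  -0.0156] deg 35.4
TCP target [ 627.5 -301.7  198.7] shift [-1.983  0.316  1.424] turn [ 0.0969 -0.005  -0.0156] deg 35.4
W1->final in tool axes [0.    0.344 0.691]
```

>>> servo_tool(moves="-0.3 0.15 0 0.03 0 -0.005 1; -0.6 0.3 0 0.06 -0.003 -0.01 1; -0.99 0.43 0 0.0969 -0.005 -0.0156 1; -0.99 0.43 0 0.0969 -0.005 -0.0156 1; -0.99 0.43 0 0.0969 -0.005 -0.0156 1; -0.99 0.43 0 0.0969 -0.005 -0.0156 1")

```text
time_s: 9.0
eef_pos: [635.3, -201.7, 340.8]
eef_rot: [-1.749, -2.021, 0.634]
wrist_force: [-0.5, -0.2, 0.7]
width: 87.7
grip_force: 0.0
```

>>> servo_tool(moves="-0.5 0.16 0.32 0 0 0 1; -0.97 0.32 0.65 0 0 0 1; -0.97 0.32 0.65 0 0 0 1; -0.97 0.32 0.65 0 0 0 1")

```text
time_s: 9.4
eef_pos: [637.5, -301.0, 268.6]
eef_rot: [-1.75, -2.017, 0.634]
wrist_force: [0.0, -0.1, -0.3]
width: 88.2
grip_force: 0.0
```

Run:
```python
from h import *
T=stool(SY); g=grip(SC,SY); plan(g,T); print(manip.get_obs()['q'].round(2))
p,w=look("wrist");cv2.imwrite("pics/w6.png",p[:,:,::-1])
m=masks(p,w);h,s=m['h'],m['s']; gr=(h>45)&(h<85)&(s>100)
L=(w-SC)@rz(SY)
for a,b in((24-4,33-4),(50,65),(65,80),(80,88),(88,99)):
    k=gr&(L[...,2]>a)&(L[...,2]<b)
    if k.sum()>8: print(a,k.sum(),np.percentile(L[k],1,0).round(1),np.percentile(L[k],99,0).round(1),L[k].mean(0).round(1))
```

```text
TCP target [ 627.5 -301.7  198.7] shift [0.006 0.318 0.63 ] turn [ 0.0001 -0.0004 -0.0001] deg 0.2
[-0.56  0.94  0.84 -0.39  1.83 -0.71]
20 3945 [-23.7 -60.7  20.6] [20.9 57.  27.2] [ -5.  -18.8  24.7]
50 526 [-23.1 -47.5  50.4] [-3.  41.2 64.9] [ -9.9 -15.7  57.8]
65 682 [-33.7 -47.6  65.1] [-13.3  40.5  79.9] [-20.4 -16.3  72.7]
80 1116 [-42.2 -47.7  80.2] [-24.1  38.   88. ] [-36.1 -12.7  85.8]
88 2271 [-41.1 -47.1  88.1] [-29.8  33.6  92.8] [-36.   -9.9  90.4]
```

>>> servo_tool(moves="0 0.1 0.2 0 0 0 1; 0 0.2 0.4 0 0 0 1; 0 0.32 0.63 0 0 0 1; 0 0.32 0.63 0 0 0 1; 0 0.32 0.63 0 0 0 1")

```text
time_s: 9.95
eef_pos: [629.2, -300.0, 202.9]
eef_rot: [-1.75, -2.022, 0.636]
wrist_force: [0.8, 1.0, 0.8]
width: 88.0
grip_force: 0.0
```

Close the grip and check.

>>> servo_tool(moves="0 0 0.03 0 0 0 -0.4; 0 0 0.03 0 0 0 -0.85; 0 0 0.03 0 0 0 -0.95; 0 0 0.03 0 0 0 -0.95; 0 0 0.03 0 0 0 -0.95; 0 0 0.03 0 0 0 -0.95; 0 0 0.03 0 0 0 -0.95; 0 0 0.03 0 0 0 -0.95", grip_force=55)

```text
time_s: 10.75
eef_pos: [626.7, -301.5, 198.2]
eef_rot: [-1.75, -2.02, 0.636]
wrist_force: [1.2, 0.1, 0.1]
width: 26.0
grip_force: 0.0
```

>>> servo_tool(moves="0 0 0.03 0 0 0 -0.95; 0 0 0.03 0 0 0 -0.95; 0 0 0.03 0 0 0 -0.95; 0 0 0.03 0 0 0 -0.95")

```text
time_s: 11.15
eef_pos: [625.0, -301.7, 195.4]
eef_rot: [-1.749, -2.019, 0.635]
wrist_force: [0.2, 0.1, -2.6]
width: 11.6
grip_force: 55.0
```

```bash
cat >> h.py <<'E'
import os
def cur(): 
    o=manip.get_obs(); return np.array(o['eef_pos']),R.from_rotvec(o['eef_rot']).as_matrix()
def save():
    t,T=cur(); np.savez('sg.npz',p=T.T@(SC-t),R=T.T@rz(SY))
def scr(org,yaw,tcp=None):
    """shares to bring held scraper to org (world), yaw; sequentially from tcp=(t,T)"""
    d=np.load('sg.npz'); t0,T0=tcp or cur(); T=rz(yaw)@d['R'].T; t=np.array(org)-T@d['p']
    print('TCP',t.round(1),'shift',(T0.T@(t-t0)/100).round(3),'turn',(R.from_matrix(T0.T@T).as_rotvec()/2/np.pi).round(4)); return t,T
def where():
    d=np.load('sg.npz'); t,T=cur(); o=t+T@d['p']; Rs=T@d['R']; print('scraper world',o.round(1),'st',w2st(o).round(1),'rot rel station (deg)',(R.from_matrix(rz(YAW).T@Rs).as_rotvec()*57.3).round(2))
E
python3 - <<'E'
from h import *
save(); c=scr(SC+[0,0,90],SY)
c=scr(SC+[0,0,135],SY,c); A=st2w([-48,-26,135]); print(A)
n=4
for i in range(1,n+1): c=scr((SC+[0,0,135])*(1-i/n)+A*i/n,SY+(YAW-SY)*min(1,i/2),c)
c=scr(st2w([-48,-26,76]),YAW,c);c=scr(st2w([-48,-26,68]),YAW,c)
print(manip.get_obs()['q'].round(2))
E
```

```text
TCP [ 625.  -301.7  285.4] shift [-0.    -0.515 -0.738] turn [-0. -0. -0.]
TCP [ 625.  -301.7  330.4] shift [-0.    -0.258 -0.369] turn [0. 0. 0.]
[601.32912885  45.68722496 135.        ]
TCP [ 646.7 -210.8  329.4] shift [ 0.869  0.288 -0.189] turn [0.     0.0046 0.0066]
TCP [ 668.2 -119.9  328.4] shift [ 0.885  0.25  -0.162] turn [0.     0.0046 0.0066]
TCP [688.1 -23.7 327.4] shift [ 0.953  0.202 -0.129] turn [0. 0. 0.]
TCP [708.1  72.5 326.4] shift [ 0.953  0.202 -0.129] turn [0. 0. 0.]
TCP [708.1  72.5 267.4] shift [0.    0.338 0.484] turn [0. 0. 0.]
TCP [708.1  72.5 259.4] shift [0.    0.046 0.066] turn [0. 0. 0.]
[-0.57  0.99  0.95 -0.39  1.68 -0.66]
```

>>> servo_tool(moves="0 -0.1 -0.14 0 0 0 -0.95; 0 -0.25 -0.36 0 0 0 -0.95; 0 -0.4 -0.57 0 0 0 -0.95; 0 -0.52 -0.74 0 0 0 -0.95; 0 -0.67 -0.96 0 0 0 -0.95; 0 -0.67 -0.96 0 0 0 -0.95; 0 -0.67 -0.96 0 0 0 -0.95")

```text
time_s: 11.85
eef_pos: [625.0, -301.6, 313.0]
eef_rot: [-1.75, -2.02, 0.635]
wrist_force: [-0.4, 0.1, -2.8]
width: 11.8
grip_force: 55.0
```

>>> servo_tool(moves="0 -0.1 -0.14 0 0 0 -0.95; 0 -0.1 -0.14 0 0 0 -0.95")

```text
time_s: 12.05
eef_pos: [624.9, -301.7, 330.4]
eef_rot: [-1.75, -2.02, 0.636]
wrist_force: [-0.6, -0.6, -1.9]
width: 11.3
grip_force: 55.0
```

>>> servo_tool(moves="0.2 0.07 -0.05 0 0.001 0.0015 -0.95; 0.5 0.16 -0.1 0 0.003 0.004 -0.95; 0.87 0.29 -0.19 0 0.0046 0.0066 -0.95; 0.87 0.29 -0.19 0 0.0046 0.0066 -0.95")

```text
time_s: 12.45
eef_pos: [647.8, -206.2, 327.4]
eef_rot: [-1.789, -1.972, 0.62]
wrist_force: [1.1, -0.5, -2.6]
width: 11.5
grip_force: 55.0
```

>>> servo_tool(moves="0.45 0.12 -0.08 0 0.0023 0.0033 -0.95; 0.88 0.25 -0.16 0 0.0046 0.0066 -0.95; 0.88 0.25 -0.16 0 0.0046 0.0066 -0.95")

```text
time_s: 12.75
eef_pos: [669.0, -115.4, 326.1]
eef_rot: [-1.832, -1.921, 0.604]
wrist_force: [0.2, -0.0, -2.3]
width: 11.7
grip_force: 55.0
```

Run:
```python
from h import *
where(); o=manip.get_obs(); print(o['width'],o['grip_force'],o['wrist_force'],o['time_s'])
c=None
A0=st2w([-30,60,135])
for a in([-48,15,135],[-48,-26,130]): c=scr(st2w(a),YAW,c)
p,w=look("wrist");cv2.imwrite("pics/w7.png",p[:,:,::-1])
d=np.load('sg.npz');t,T=cur();Rs=T@d['R'];L=(w-(t+T@d['p']))@Rs
m=masks(p,w);gr=(m['h']>45)&(m['h']<85)&(m['s']>100)
for a,b in((-6,4),(4,18),(20,29),(50,65),(65,80),(80,88),(88,99)):
    k=gr&(L[...,2]>a)&(L[...,2]<b)
    if k.sum()>8: print(a,k.sum(),np.percentile(L[k],1,0).round(1),np.percentile(L[k],99,0).round(1),L[k].mean(0).round(1))
```

```text
scraper world [ 562.1 -142.5  134.8] st [ -1.  160.4 134.8] rot rel station (deg) [-0.08 -0.07  0.28]
11.726581960260047 54.98578464612365 [ 0.15114108 -0.01593372 -2.34256715] 12.75
TCP [709.8  31.6 326.4] shift [ 1.449  0.39  -0.274] turn [-0.0002  0.0003  0.0008]
TCP [708.1  72.5 321.4] shift [0.41  0.029 0.041] turn [0. 0. 0.]
-6 22 [-23.6 -63.7   2.8] [-11.4   2.    4. ] [-22.3 -37.9   3.6]
4 1631 [-24.3 -64.2   4.3] [17.2  3.9 17.8] [-18.  -41.2  11.1]
20 4575 [-23.8 -64.   20.4] [ 20.  -16.3  26.6] [ -7.  -45.8  24.8]
50 446 [-39.9 -50.4  50.2] [ -4.8 -34.7  64.9] [-16.4 -49.2  58. ]
65 621 [-37.7 -50.5  65.3] [-15.5 -34.5  79.8] [-26.7 -49.5  73. ]
80 1121 [-42.7 -50.5  80.2] [-26.4  11.2  88. ] [-38.7 -33.8  85.9]
88 2668 [-41.8 -50.2  88. ] [-32.2  11.2  93.1] [-37.1 -24.7  90.5]
```

>>> servo_tool(moves="0.36 0.1 -0.07 0 0 0.0004 -0.95; 0.72 0.2 -0.14 0 0 0.0008 -0.95; 0.72 0.2 -0.14 0 0 0.0008 -0.95")

```text
time_s: 13.1
eef_pos: [690.0, -44.5, 326.4]
eef_rot: [-1.84, -1.916, 0.606]
wrist_force: [0.6, -1.2, -2.7]
width: 11.5
grip_force: 55.0
```

>>> servo_tool(moves="0.36 0.1 -0.07 0 0 0 -0.95; 0.73 0.19 -0.13 0 0 0 -0.95; 0.73 0.19 -0.13 0 0 0 -0.95")

```text
time_s: 13.4
eef_pos: [710.1, 29.2, 325.8]
eef_rot: [-1.84, -1.916, 0.606]
wrist_force: [-0.0, -0.2, -2.5]
width: 11.7
grip_force: 55.0
```

>>> servo_tool(moves="0.37 0.15 0.22 0 0 0 -0.95; 0.37 0.15 0.22 0 0 0 -0.95; 0.37 0.15 0.22 0 0 0 -0.95")

```text
time_s: 13.7
eef_pos: [708.0, 62.1, 299.4]
eef_rot: [-1.843, -1.911, 0.607]
wrist_force: [0.8, -1.1, -1.7]
width: 11.5
grip_force: 55.0
```

```bash
cat > chk.py <<'E'
from h import *
import sys
where(); o=manip.get_obs(); print(o['width'].round(1),o['wrist_force'].round(1),o['time_s'])
d=np.load('sg.npz');t,T=cur();z0=(t+T@d['p'])[2]
for cam in sys.argv[2:]:
    p,w=look(cam);cv2.imwrite(f"pics/{sys.argv[1]}_{cam}.png",p[:,:,::-1]); np.savez(f"{sys.argv[1]}_{cam}.npz",p=p,w=w)
    S=w2st(w.reshape(-1,3)).reshape(w.shape); Z=S[...,2]
    m=masks(p,w);gr=(m['h']>45)&(m['h']<85)&(m['s']>100)&(abs(S[...,1])<260)
    k=gr&(abs(Z-z0-25)<4)
    if k.sum()>8: r=cv2.minAreaRect(S[k][:,:2].astype(np.float32));print(cam,'foot top',k.sum(),np.percentile(S[k],1,0).round(1),np.percentile(S[k],99,0).round(1),'rect',np.round(r,1) if 0 else r)
    k=gr&(Z>z0-10)&(Z<z0+15)
    if k.sum()>8: print(cam,'foot side',np.percentile(S[k],1,0).round(1),np.percentile(S[k],99,0).round(1))
    for sg in(1,-1):
        k=(Z>80)&(Z<86)&(S[...,1]*sg>84)&(S[...,1]*sg<103)&(abs(S[...,0])<90)&~gr&(m['s']<80)
        if k.sum()>20: print(cam,'rim',sg,np.percentile(S[k][:,1],[3,50,97]).round(1))
E
python3 chk.py a1 wrist top scene
```

```text
scraper world [600.9  35.  108.2] st [-47.1 -15.3 108.2] rot rel station (deg) [ 0.23 -0.09 -0.25]Traceback (most recent call last):
  File "chk.py", line 3, in <module>
    where(); o=manip.get_obs(); print(o['width'].round(1),o['wrist_force'].round(1),o['time_s'])
                                      ^^^^^^^^^^^^^^^^
AttributeError: 'float' object has no attribute 'round'
```

```bash
sed -i "s/o\['width'\].round(1)/o['width']/" chk.py; python3 chk.py a1 wrist top scene
```

```text
scraper world [600.9  35.  108.2] st [-47.1 -15.3 108.2] rot rel station (deg) [ 0.23 -0.09 -0.25]
11.47766738975523 [ 0.8 -1.1 -1.7] 13.7
wrist foot top 4447 [-70.5 -76.7 129.6] [-26.8 -29.8 135. ] rect ((-48.44525146484375, -16.37234115600586), (45.448455810546875, 121.13773345947266), 0.18188494443893433)
wrist foot side [-70.8 -76.8 112. ] [-30.4  -7.6 123.1]
wrist rim -1 [-95.7 -92.8 -89.7]
top foot top 142 [-67.1 -10.  129.4] [-23.   44.1 137.1] rect ((-45.42789077758789, 17.083581924438477), (53.914344787597656, 45.44548034667969), 89.51172637939453)
top rim 1 [90.7 94.1 96.8]
scene foot top 243 [-70.  -30.8 129.5] [-27.1  46.4 137.2] rect ((-48.936519622802734, 7.455440521240234), (79.20285034179688, 44.08409881591797), 87.89391326904297)
scene rim 1 [92.5 96.2 99.1]
```

>>> servo_tool(moves="0.1 0 0 0 0 0.0006 -0.95; 0.1 0.08 0.11 0 0 0.0006 -0.95; 0.1 0.16 0.23 0 0 0.0006 -0.95; 0.1 0.22 0.31 0 0 0.0006 -0.95; 0.1 0.22 0.31 0 0 0.0006 -0.95; 0.1 0.22 0.31 0 0 0.0006 -0.95")

```text
time_s: 14.45
eef_pos: [708.0, 73.2, 262.2]
eef_rot: [-1.848, -1.91, 0.607]
wrist_force: [-0.3, -0.7, -2.1]
width: 11.8
grip_force: 55.0
```

```bash
python3 chk.py a2 wrist top
python3 - <<'E'
from h import *
for x,z in((-47,66),(-47,65),(30,65.5),(120,65.5)): scr(st2w([x,-25,z]),YAW)
f=np.load('a2_wrist.npz');S=w2st(f['w'].reshape(-1,3)).reshape(f['w'].shape);m=masks(f['p'],0)
for sx in(-1,1):
    k=(abs(S[...,2]-65)<3)&(m['s']<60)&(abs(S[...,1])<80)&(abs(S[...,0])<20)
print('tray z',np.median(S[...,2][k]))
E
```

```text
scraper world [601.   46.   70.9] st [-47.7 -26.3  70.9] rot rel station (deg) [ 0.32 -0.02 -0.41]
11.75186797823707 [-0.3 -0.7 -2.1] 14.45
wrist foot top 4433 [-71.1 -87.7  92.3] [-27.4 -41.1  97.5] rect ((-48.99213409423828, -27.71038818359375), (45.24405288696289, 120.56715393066406), 0.16283711791038513)
wrist foot side [-71.5 -87.8  74.5] [-30.9 -19.   85.8]
wrist rim 1 [89.5 91.1 95.9]
wrist rim -1 [-95.8 -93.  -89.8]
top foot top 126 [-68.2 -20.1  92.7] [-23.9  31.9  99.7] rect ((-46.80112838745117, 5.644111633300781), (52.5193977355957, 45.42609786987305), 89.31205749511719)
top foot side [-120.8  -14.6   61.6] [-24.8  27.6  85.3]
top rim 1 [90.8 93.9 96.7]
TCP [707.1  71.5 257.4] shift [-0.017  0.024  0.052] turn [ 0.0002  0.0001 -0.0014]
TCP [707.1  71.5 256.4] shift [-0.017  0.03   0.06 ] turn [ 0.0002  0.0001 -0.0014]
TCP [630.2  68.3 256.9] shift [-0.022 -0.605  0.496] turn [ 0.0002  0.0001 -0.0014]
TCP [540.3  64.5 256.9] shift [-0.028 -1.343  1.01 ] turn [ 0.0002  0.0001 -0.0014]
tray z 65.03723528744986
```

>>> servo_tool(moves="-0.015 0.015 0.03 0 0 -0.0012 -0.95; -0.015 0.024 0.045 0 0 -0.0012 -0.95; -0.015 0.027 0.052 0 0 -0.0012 -0.95; -0.015 0.027 0.052 0 0 -0.0012 -0.95")

```text
time_s: 14.95
eef_pos: [707.2, 71.7, 256.6]
eef_rot: [-1.84, -1.916, 0.604]
wrist_force: [-0.1, 0.1, -3.0]
width: 11.4
grip_force: 55.0
```

>>> servo_tool(moves="0 -0.08 0.057 0 0 0 -0.95; 0 -0.16 0.115 0 0 0 -0.95; 0 -0.24 0.172 0 0 0 -0.95; 0 -0.32 0.23 0 0 0 -0.95; 0 -0.4 0.287 0 0 0 -0.95; 0 -0.48 0.344 0 0 0 -0.95; 0 -0.56 0.401 0 0 0 -0.95; 0 -0.64 0.459 0 0 0 -0.95")

```text
time_s: 15.75
eef_pos: [628.3, 68.5, 256.4]
eef_rot: [-1.841, -1.917, 0.603]
wrist_force: [1.8, -0.3, 1.5]
width: 11.3
grip_force: 55.0
```

```bash
python3 chk.py a3 wrist top; python3 -c "
import cv2;a=cv2.imread('pics/a3_wrist.png');b=cv2.imread('pics/a3_top.png')[130:310,200:380];cv2.imwrite('pics/l3.png',cv2.hconcat([cv2.resize(a,(440,330)),cv2.resize(b,(330,330))]))"
```

```text
scraper world [521.9  41.5  64.8] st [ 31.6 -25.2  64.8] rot rel station (deg) [ 0.08  0.1  -0.05]
11.331627625111295 [ 1.8 -0.3  1.5] 15.75
wrist foot top 4460 [  8.4 -86.5  86.1] [ 52.1 -40.3  91.4] rect ((30.201374053955078, -26.371017456054688), (45.006736755371094, 120.79780578613281), 0.5524767637252808)
wrist foot side [  7.9 -86.6  68.7] [ 49.5 -17.3  79.7]
wrist rim 1 [89.4 91.2 96.2]
wrist rim -1 [-95.9 -93.1 -89.9]
top foot top 117 [ 13.4 -20.8  85.9] [56.5 32.6 93.6] rect ((35.382286071777344, 5.631853103637695), (42.19353485107422, 55.23712158203125), 3.201676607131958)
top foot side [-30.7   1.3  62.2] [55.4 32.3 79.5]
top rim 1 [90.8 93.8 96.8]
```

View pics/l3.png

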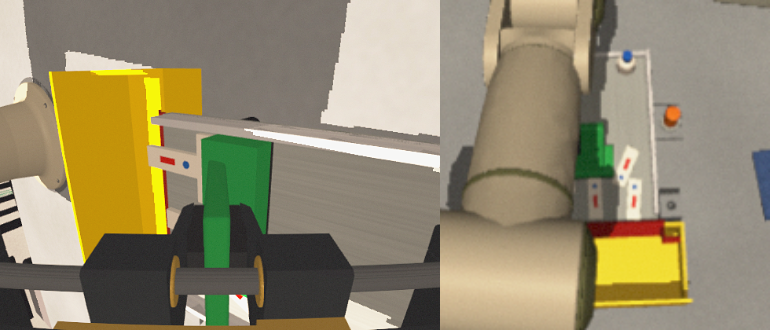

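>>> servo_tool(moves="0 -0.08 0.057 0 0 0 -0.95; 0 -0.16 0.115 0 0 0 -0.95; 0 -0.24 0.172 0 0 0 -0.95; 0 -0.32 0.23 0 0 0 -0.95; 0 -0.4 0.287 0 0 0 -0.95; 0 -0.48 0.343 0 0 0 -0.95; 0 -0.56 0.4 0 0 0 -0.95; 0 -0.64 0.457 0 0 0 -0.95; 0 -0.72 0.514 0 0 0 -0.95; 0 -0.72 0.514 0 0 0 -0.95")

```text
time_s: 16.85
eef_pos: [540.3, 64.7, 256.2]
eef_rot: [-1.841, -1.917, 0.603]
wrist_force: [-0.6, -1.5, 6.5]
width: 11.4
grip_force: 55.0
```

```bash
python3 chk.py a4 wrist top scene;  python3 -c "
import cv2;a=cv2.imread('pics/a4_wrist.png');b=cv2.imread('pics/a4_top.png')[130:310,200:380];cv2.imwrite('pics/l4.png',cv2.hconcat([cv2.resize(a,(440,330)),cv2.resize(b,(330,330))]))"
```

```text
scraper world [433.9  37.7  64.6] st [119.6 -25.   64.6] rot rel station (deg) [ 0.1   0.1  -0.05]
11.435891232963936 [-0.6 -1.5  6.5] 16.85
wrist foot top 4462 [ 96.5 -86.4  86. ] [140.3 -40.1  91.4] rect ((118.60832214355469, -26.569236755371094), (45.1059455871582, 120.40348052978516), 0.08132302761077881)
wrist foot side [ 96.1 -86.5  68.6] [136.9 -17.5  79.5]
wrist rim -1 [-95.9 -93.  -89.8]
top foot top 132 [100.6 -22.7  85.7] [140.5  33.   93.4] rect ((120.87709045410156, 4.80988883972168), (40.09300231933594, 57.4625244140625), 1.1250584125518799)
top foot side [62.7 -9.6 62.5] [141.1  26.4  78.2]
top rim 1 [90.8 93.6 96.6]
scene foot top 293 [ 96.4 -41.2  86. ] [137.5  35.5  93.4] rect ((116.93074035644531, -3.5588760375976562), (81.06555938720703, 43.23868179321289), 88.77775573730469)
scene foot side [ 96.6 -32.3  69.5] [102.1  29.   79.4]
scene rim 1 [92.5 96.  99. ]
scene rim -1 [-93.2 -89.7 -86.6]
```

View pics/l4.png

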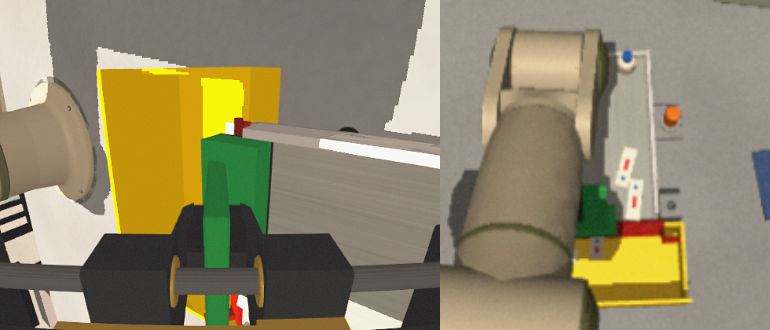

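>>> servo_tool(moves="0 -0.05 -0.08 0 0 0 -0.95; 0 -0.12 -0.17 0 0 0 -0.95; 0 -0.17 -0.25 0 0 0 -0.95; -0.24 0.1 -0.44 0 0 0 -0.95; -0.48 0.35 -0.61 0 0 0 -0.95; -0.48 0.65 -0.82 0 0 0 -0.95; -0.48 0.65 -0.82 0 0 0 -0.95; -0.48 0.65 -0.82 0 0 0 -0.95")

```text
time_s: 17.8
eef_pos: [642.4, 21.1, 284.6]
eef_rot: [-1.839, -1.916, 0.604]
wrist_force: [-0.5, 1.5, -2.0]
width: 11.9
grip_force: 55.0
```

>>> servo_tool(moves="0 0.27 -0.19 0 0 0 -0.95; 0 0.55 -0.39 0 0 0 -0.95; 0 0.55 -0.39 0 0 0 -0.95; 0 0.55 -0.39 0 0 0 -0.95")

```text
time_s: 18.2
eef_pos: [709.2, 24.1, 285.0]
eef_rot: [-1.838, -1.916, 0.605]
wrist_force: [-0.5, -0.0, -3.3]
width: 11.7
grip_force: 55.0
```

```bash
python3 chk.py b1 wrist top
python3 - <<'E'
from h import *
f=np.load('b1_top.npz');p,w=f['p'],f['w'];m=masks(p,w)
S=w2st(w.reshape(-1,3)).reshape(w.shape)
for cam in('b1_top','b1_wrist'):
    f=np.load(cam+'.npz');p,w=f['p'],f['w'];m=masks(p,w);S=w2st(w.reshape(-1,3)).reshape(w.shape)
    k=(abs(S[...,0])<116)&(abs(S[...,1])<86)&(S[...,2]>68.5)&(S[...,2]<76)&((m['s']<60)|(m['h']<8)|(m['h']>170))
    c,l,st,_=cv2.connectedComponentsWithStats(k.astype(np.uint8))
    for i in range(1,c):
        if st[i,4]>15: P=S[l==i];print(cam,st[i,4],P.mean(0).round(1),P.min(0).round(1),P.max(0).round(1))
scr(st2w([-47,23.3,66]),YAW)
E
```

```text
scraper world [602.2  -2.9  93.7] st [-46.9  22.5  93.7] rot rel station (deg) [ 0.06 -0.06 -0.02]
11.689730182428077 [-0.5 -0.  -3.3] 18.2
wrist foot top 4455 [-70.1 -38.7 115.1] [-26.2   8.  120.3] rect ((-48.183998107910156, 21.521915435791016), (45.2891731262207, 121.00701141357422), 0.5913972854614258)
wrist foot side [-70.5 -38.9  97.1] [-29.2  30.  108.6]
wrist rim 1 [90.  91.5 96.1]
wrist rim -1 [-95.6 -92.7 -89.8]
top foot top 139 [-108.9   24.4  115.2] [-22.4  80.9 122.6] rect ((-65.19638061523438, 53.74755096435547), (55.956626892089844, 88.20939636230469), 87.84387969970703)
top rim 1 [90.8 93.7 96.7]
b1_top 234 [66.1 58.4 71.1] [10.  36.  68.5] [115.6  79.1  75.9]
b1_wrist 22 [63.8 37.7 70.6] [59.4 33.9 68.7] [67.  43.4 72. ]
b1_wrist 764 [86.1 63.3 71. ] [56.8 49.2 68.6] [115.9  77.5  72.9]
b1_wrist 23 [49.8 38.8 70.2] [45.9 37.2 68.5] [54.9 40.7 71.5]
b1_wrist 19 [66.  47.3 71.1] [62.2 44.9 70.6] [68.8 51.1 71.9]
b1_wrist 35 [55.1 47.6 71. ] [50.1 41.5 70.1] [60.2 54.7 72.1]
b1_wrist 137 [38.7 48.5 70.9] [25.3 40.1 68.6] [48.6 58.6 72.7]
TCP [709.2  23.2 257.4] shift [-0.008  0.166  0.231] turn [-0.0001  0.0001 -0.0002]
```

>>> servo_tool(moves="0 0.06 0.08 0 0 0 -0.95; 0 0.11 0.16 0 0 0 -0.95; 0 0.15 0.21 0 0 0 -0.95; 0 0.163 0.231 0 0 0 -0.95; 0 0.163 0.231 0 0 0 -0.95")

```text
time_s: 18.8
eef_pos: [709.7, 23.7, 256.7]
eef_rot: [-1.839, -1.916, 0.604]
wrist_force: [0.3, -0.5, -2.7]
width: 11.3
grip_force: 55.0
```

>>> servo_tool(moves="0 -0.08 0.057 0 0 0 -0.95; 0 -0.16 0.115 0 0 0 -0.95; 0 -0.24 0.172 0 0 0 -0.95; 0 -0.32 0.23 0 0 0 -0.95; 0 -0.4 0.287 0 0 0 -0.95; 0 -0.48 0.344 0 0 0 -0.95; 0 -0.56 0.401 0 0 0 -0.95; 0 -0.64 0.459 0 0 0 -0.95")

```text
time_s: 19.6
eef_pos: [630.8, 20.6, 256.5]
eef_rot: [-1.84, -1.917, 0.603]
wrist_force: [-0.4, 0.2, -1.9]
width: 11.7
grip_force: 55.0
```

```bash
python3 chk.py b2 wrist
```

```text
scraper world [524.2  -6.5  64.9] st [31.2 22.9 64.9] rot rel station (deg) [ 0.08  0.07 -0.05]
11.712914676390845 [-0.4  0.2 -1.9] 19.6
wrist foot top 4450 [  8.1 -38.4  86.4] [51.9  8.1 91.6] rect ((30.08194351196289, 21.695079803466797), (45.27307891845703, 120.7159652709961), 0.2967855632305145)
wrist foot side [  7.6 -38.6  68.5] [48.8 30.4 79.9]
wrist rim 1 [90.4 94.  96.4]
wrist rim -1 [-95.6 -92.7 -89.9]
```

>>> servo_tool(moves="0 -0.08 0.057 0 0 0 -0.95; 0 -0.16 0.115 0 0 0 -0.95; 0 -0.24 0.172 0 0 0 -0.95; 0 -0.32 0.23 0 0 0 -0.95; 0 -0.4 0.287 0 0 0 -0.95; 0 -0.48 0.343 0 0 0 -0.95; 0 -0.56 0.4 0 0 0 -0.95; 0 -0.64 0.457 0 0 0 -0.95; 0 -0.75 0.525 0 0 0 -0.95; 0 -0.75 0.525 0 0 0 -0.95")

```text
time_s: 20.65
eef_pos: [539.3, 16.8, 256.5]
eef_rot: [-1.84, -1.916, 0.604]
wrist_force: [0.0, 0.2, -2.3]
width: 11.4
grip_force: 55.0
```

>>> servo_tool(moves="0 0 0 0 0 0 -0.95; 0 -0.1 -0.14 0 0 0 -0.95; 0 -0.2 -0.28 0 0 0 -0.95; 0 -0.3 -0.42 0 0 0 -0.95; 0 -0.4 -0.57 0 0 0 -0.95; 0 -0.4 -0.57 0 0 0 -0.95")

```text
time_s: 21.25
eef_pos: [540.2, 16.8, 327.4]
eef_rot: [-1.843, -1.919, 0.601]
wrist_force: [-0.8, 0.2, -2.6]
width: 11.5
grip_force: 55.0
```

```bash
cat > cass.py <<'E'
from h import *
import sys
for cam in('top','scene','wrist'):
    p,w=look(cam);cv2.imwrite(f"pics/{sys.argv[1]}_{cam}.png",p[:,:,::-1]);m=masks(p,w);S=w2st(w.reshape(-1,3)).reshape(w.shape)
    for nm,k in(('tray',(abs(S[...,0])<118)&(abs(S[...,1])<86)&(S[...,2]>68.5)&(S[...,2]<76)),('bin',(S[...,0]>118)&(S[...,0]<240)&(abs(S[...,1])<132)&(S[...,2]<75)&(m['s']<70)&(m['v']>110))):
        c,l,st,_=cv2.connectedComponentsWithStats(k.astype(np.uint8))
        for i in range(1,c):
            if st[i,4]>20: P=S[l==i];print(cam,nm,st[i,4],P.mean(0).round(1),P.min(0).round(1),P.max(0).round(1))
E
python3 cass.py c1;  python3 -c "
import cv2;a=cv2.imread('pics/c1_wrist.png');b=cv2.imread('pics/c1_scene.png')[100:310,150:430];c=cv2.imread('pics/c1_top.png')[130:310,200:380];cv2.imwrite('pics/lc1.png',cv2.hconcat([cv2.resize(a,(300,300)),cv2.resize(b,(300,300)),cv2.resize(c,(200,300))]))"
```

```text
top bin 79 [157.   82.5  34. ] [140.6  74.    8.9] [174.8  91.2  59. ]
top bin 79 [157.5  42.8  10.2] [138.9  19.2   4.9] [178.3  68.   15. ]
wrist bin 1170 [158.6 -55.8  25.4] [138.1 -82.6   8. ] [184.2 -24.   53.8]
```

View pics/lc1.png

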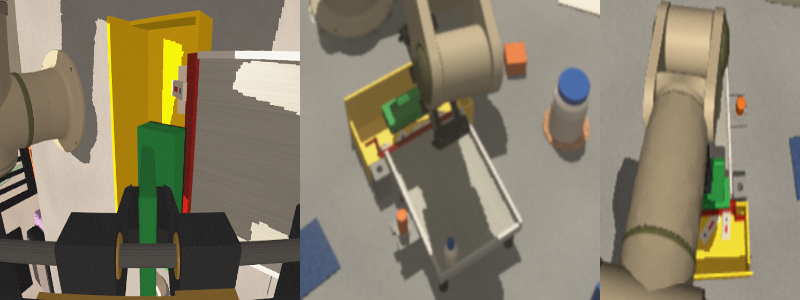

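Run:
```python
from h import *
where()
for cam in('top','scene'):
    p,w=look(cam);m=masks(p,w)
    k=(m['h']>100)&(m['h']<130)&(m['s']>80)&(w[...,2]<12)&(w[...,2]>-8)&(w[...,0]>420)&(w[...,0]<610)&(w[...,1]<-220)&(w[...,1]>-450)
    c,l,st,_=cv2.connectedComponentsWithStats(k.astype(np.uint8)); i=1+st[1:,4].argmax(); P=w[l==i]; print(cam,st[i,4],cv2.minAreaRect(P[:,:2].astype(np.float32)),P.mean(0))
t,T=cur(); d=np.load('sg.npz'); a=t+T@d['p']; a0=a.copy(); c=None
M=np.array([516.5,-332.8,0]); My=np.radians(188.7)
W=[(a0+[0,0,8],YAW)]
for i in range(1,5): q=a0*(1-i/4)+M*i/4; q[2]=140; W.append((q,YAW+(My-YAW)*min(1,i/2)))
W+= [(M+[0,0,45],My),(M+[0,0,12],My)]
for q,y in W: c=scr(q,y,c)
```

```text
scraper world [432.7 -10.  133.2] st [122.8  22.6 133.2] rot rel station (deg) [ 0.05 -0.04 -0.05]
top 2063 ((515.4467163085938, -331.8248291015625), (108.1976318359375, 169.0049591064453), 8.66948127746582) [ 514.72409497 -331.15718213    3.35355918]
scene 2587 ((515.766357421875, -333.9406433105469), (112.23698425292969, 163.15773010253906), 9.017049789428711) [ 520.79477728 -326.88972228    3.89840156]
TCP [539.2  16.8 332.6] shift [-0.001 -0.049 -0.065] turn [-0.0002  0.     -0.0002]
TCP [558.6 -58.1 331.4] shift [-0.756  0.14  -0.083] turn [-0.     -0.005  -0.0072]
TCP [ 577.7 -133.   331.4] shift [-0.765  0.096 -0.067] turn [-0.     -0.005  -0.0072]
TCP [ 598.7 -213.7  331.4] shift [-0.829  0.07  -0.049] turn [0. 0. 0.]
TCP [ 619.7 -294.4  331.4] shift [-0.829  0.07  -0.049] turn [0. 0. 0.]
TCP [ 619.7 -294.4  236.4] shift [0.    0.544 0.779] turn [0. 0. 0.]
TCP [ 619.7 -294.4  203.4] shift [0.    0.189 0.271] turn [0. 0. 0.]
```

>>> servo_tool(moves="-0.25 0.01 -0.08 0 -0.002 -0.003 -0.95; -0.5 0.05 -0.12 0 -0.004 -0.006 -0.95; -0.757 0.09 -0.148 0 -0.005 -0.0074 -0.95; -0.757 0.09 -0.148 0 -0.005 -0.0074 -0.95")

```text
time_s: 21.9
eef_pos: [558.8, -60.5, 331.7]
eef_rot: [-1.792, -1.97, 0.621]
wrist_force: [-0.2, 0.9, -2.8]
width: 11.8
grip_force: 55.0
```

>>> servo_tool(moves="-0.38 0.05 -0.03 0 -0.0025 -0.0036 -0.95; -0.765 0.096 -0.067 0 -0.005 -0.0072 -0.95; -0.765 0.096 -0.067 0 -0.005 -0.0072 -0.95")

```text
time_s: 22.2
eef_pos: [577.8, -136.1, 331.6]
eef_rot: [-1.743, -2.026, 0.638]
wrist_force: [-0.2, 1.0, -3.4]
width: 11.5
grip_force: 55.0
```

>>> servo_tool(moves="-0.41 0.035 -0.025 0 0 0 -0.95; -0.83 0.07 -0.05 0 0 0 -0.95; -0.83 0.07 -0.05 0 0 0 -0.95")

```text
time_s: 22.5
eef_pos: [598.7, -217.0, 331.4]
eef_rot: [-1.744, -2.025, 0.638]
wrist_force: [-0.9, 0.0, -2.4]
width: 11.6
grip_force: 55.0
```

>>> servo_tool(moves="-0.41 0.035 -0.025 0 0 0 -0.95; -0.83 0.07 -0.05 0 0 0 -0.95; -0.83 0.07 -0.05 0 0 0 -0.95")

```text
time_s: 22.8
eef_pos: [619.7, -297.5, 331.0]
eef_rot: [-1.743, -2.025, 0.638]
wrist_force: [-0.6, 1.2, -2.1]
width: 11.7
grip_force: 55.0
```

>>> servo_tool(moves="0 0.18 0.26 0 0 0 -0.95; 0 0.36 0.52 0 0 0 -0.95; 0 0.54 0.78 0 0 0 -0.95; 0 0.54 0.78 0 0 0 -0.95; 0 0.54 0.78 0 0 0 -0.95")

```text
time_s: 23.3
eef_pos: [619.7, -293.6, 238.7]
eef_rot: [-1.74, -2.029, 0.638]
wrist_force: [0.5, 0.1, -2.0]
width: 11.4
grip_force: 55.0
```

Run:
```python
from h import *
where(); o=manip.get_obs();print(o['time_s'],o['width'],o['wrist_force'])
d=np.load('sg.npz');t,T=cur();z0=(t+T@d['p'])[2]
M=np.array([515.6,-332.6,0]); My=np.radians(188.8)
for cam in('wrist','top','scene'):
    p,w=look(cam);cv2.imwrite(f'pics/m1_{cam}.png',p[:,:,::-1]);L=(w-M)@rz(My);m=masks(p,w)
    gr=(m['h']>45)&(m['h']<85)&(m['s']>100)&(np.abs(L[...,0])<120)&(np.abs(L[...,1])<120)
    k=gr&(abs(L[...,2]-z0-25)<4)
    if k.sum()>8: print(cam,'foot top in mat',cv2.minAreaRect(L[k][:,:2].astype(np.float32)),np.median(L[k][:,2]))
    k=(m['h']>100)&(m['h']<130)&(m['s']>80)&(L[...,2]<12)&(L[...,2]>-8)&(np.abs(L[...,0])<80)&(np.abs(L[...,1])<110)
    P=L[k]; print(cam,'mat',np.percentile(P,.5,0).round(1),np.percentile(P,99.5,0).round(1))
scr(M+[0,0,8],My); scr(M+[0,0,4],My)
```

```text
scraper world [ 516.4 -332.1   47.3] st [ 52.6 347.9  47.3] rot rel station (deg) [-0.01 -0.02  6.36]
23.3 11.410025351317266 [ 0.51360312  0.13208238 -1.96660322]
wrist foot top in mat ((-2.082612991333008, -1.3807754516601562), (45.10002517700195, 120.94026947021484), 0.1680149883031845) 72.42409995765661
wrist mat [-56.4 -84.9   2.1] [51.8 36.1  5.6]
top foot top in mat ((14.832237243652344, 5.701297760009766), (21.711341857910156, 107.02127075195312), 7.607973575592041) 72.86728408311889
top mat [ 14.6 -57.2  -3.9] [53.9 82.1  9.8]
scene foot top in mat ((7.165684700012207, 56.76898193359375), (2.7614760398864746, 16.31715965270996), 87.30546569824219) 74.56856093934005
scene mat [-55.    5.8  -1.4] [-1.1 81.6  8.9]
TCP [ 618.7 -294.   199.4] shift [0.006 0.226 0.341] turn [ 0.0004  0.0002 -0.0004]
TCP [ 618.7 -294.   195.4] shift [0.006 0.248 0.373] turn [ 0.0004  0.0002 -0.0004]
```

>>> servo_tool(moves="0.01 0.09 0.13 0 0 0 -0.95; 0.01 0.17 0.25 0 0 0 -0.95; 0.01 0.22 0.32 0 0 0 -0.95; 0.01 0.235 0.335 0 0 0 -0.95; 0.01 0.242 0.345 0 0 0 -0.95; 0.01 0.242 0.345 0 0 0 -0.95; 0.01 0.242 0.345 0 0 0 -0.95")

```text
time_s: 24.15
eef_pos: [619.4, -293.7, 196.4]
eef_rot: [-1.742, -2.029, 0.638]
wrist_force: [-0.2, 0.4, -1.6]
width: 11.2
grip_force: 55.0
```

>>> servo_tool(moves="0 0.004 0.006 0 0 0 -0.95; 0 0.008 0.012 0 0 0 -0.95; 0 0.008 0.012 0 0 0 -0.95")

```text
time_s: 24.45
eef_pos: [619.4, -293.7, 195.2]
eef_rot: [-1.742, -2.029, 0.639]
wrist_force: [0.6, -0.2, 1.9]
width: 11.4
grip_force: 55.0
```

>>> servo_tool(moves="0 0 0 0 0 0 -0.5; 0 0 0 0 0 0 0; 0 0 0 0 0 0 0; 0 0 0 0 0 0 0; 0 0 0 0 0 0 0; 0 0 -0.15 0 0 0 0; 0 0 -0.4 0 0 0 0; 0 0 -0.7 0 0 0 0; 0 -0.1 -0.9 0 0 0 0; 0 -0.1 -0.9 0 0 0 0")

```text
time_s: 25.45
eef_pos: [662.6, -286.9, 277.0]
eef_rot: [-1.746, -2.032, 0.638]
wrist_force: [-0.6, 0.1, 0.3]
width: 44.1
grip_force: 0.0
```

>>> servo_tool(moves="0 -0.4 -0.3 0 0 0 0; 0 -0.8 -0.6 0 0 0 0; 0 -0.8 -0.6 0 0 0 0; 0 -0.8 -0.6 0 0 0 0")

```text
time_s: 25.85
eef_pos: [630.7, -292.0, 368.8]
eef_rot: [-1.742, -2.028, 0.638]
wrist_force: [-0.3, 0.5, 0.1]
width: 43.9
grip_force: 0.0
```

```bash
python3 - <<'E'
from h import *
o=manip.get_obs();print(o['time_s'],o['eef_pos'])
M=np.array([515.6,-332.6,0]); My=np.radians(188.8)
for cam in('wrist','top','scene'):
    p,w=look(cam);cv2.imwrite(f'pics/m2_{cam}.png',p[:,:,::-1]);L=(w-M)@rz(My);m=masks(p,w)
    gr=(m['h']>45)&(m['h']<85)&(m['s']>100)&(np.abs(L[...,0])<120)&(np.abs(L[...,1])<120)
    k=gr&(abs(L[...,2]-29)<3)
    if k.sum()>8: print(cam,'foot top in mat',k.sum(),cv2.minAreaRect(L[k][:,:2].astype(np.float32)),np.median(L[k][:,2]))
    k=(m['h']>100)&(m['h']<130)&(m['s']>80)&(L[...,2]<12)&(L[...,2]>-8)&(np.abs(L[...,0])<80)&(np.abs(L[...,1])<110)
    P=L[k]; print(cam,'mat',np.percentile(P,.5,0).round(1),np.percentile(P,99.5,0).round(1))
E
python3 cass.py m3; python3 -c "
import cv2;b=cv2.imread('pics/m3_scene.png')[100:340,80:430];c=cv2.imread('pics/m3_top.png')[130:310,220:450];cv2.imwrite('pics/lm3.png',cv2.hconcat([cv2.resize(b,(400,400)),cv2.resize(c,(400,400))]))"
```

```text
25.85 [ 630.73096729 -292.03795899  368.75963909]
wrist foot top in mat 1673 ((-1.9780693054199219, -1.1624984741210938), (120.47010040283203, 44.715431213378906), 89.92640686035156) 28.919729836292127
wrist mat [-56.2 -84.3   1.8] [52.7 83.2  6. ]
top foot top in mat 106 ((15.821468353271484, 14.796886444091797), (38.63744354248047, 104.96890258789062), 20.2810001373291) 28.29703004290496
top mat [-40.8 -55.4  -3.6] [53.9 83.1  9.2]
scene foot top in mat 255 ((-0.6409492492675781, 17.335142135620117), (47.069549560546875, 86.41706085205078), 0.08196964114904404) 28.865044913607
scene mat [-54.9 -79.2  -1.4] [50.1 81.6  9.5]
scene bin 40 [153.1 -49.1  35.9] [139.6 -77.2   6.5] [170.5 -28.1  55.3]
scene bin 38 [171.1  31.5  11.3] [142.9  18.2   1.8] [179.5  46.5  44.8]
```

View pics/lm3.png

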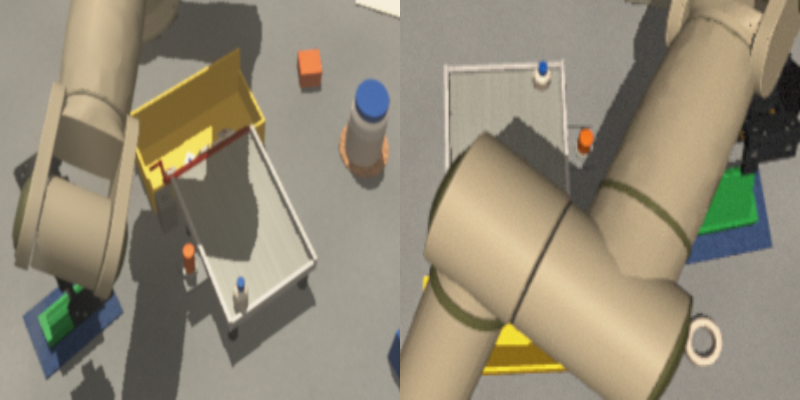

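>>> servo_tool(moves="-0.5 -0.3 0 0 0 0 0; -1 -0.6 -0.2 0 0 0 0; -1 -0.6 -0.2 0 0 0 0; -1 -0.6 -0.2 0 0 0 0")

```text
time_s: 26.55
eef_pos: [608.1, -398.6, 419.8]
eef_rot: [-1.746, -2.026, 0.638]
wrist_force: [0.4, 1.0, -0.4]
width: 43.9
grip_force: 0.0
```

>>> servo_tool(moves="-0.5 -0.4 0 0 0 0 0; -1 -0.8 0.2 0 0 0 0; -1 -0.8 0.2 0 0 0 0; -1 -0.8 0.2 0 0 0 0")

```text
time_s: 26.95
eef_pos: [546.6, -509.6, 445.5]
eef_rot: [-1.739, -2.022, 0.635]
wrist_force: [0.2, 0.2, -1.0]
width: 43.9
grip_force: 0.0
```

```bash
python3 cass.py m4; python3 -c "
import cv2;b=cv2.imread('pics/m4_scene.png')[110:300,100:370];c=cv2.imread('pics/m4_top.png')[140:310,220:450];cv2.imwrite('pics/lm4.png',cv2.hconcat([cv2.resize(b,(400,400)),cv2.resize(c,(400,400))]))"
```

```text
top bin 181 [162.5 -54.4  21.3] [142.8 -81.2   4.5] [183.3 -24.9  53.7]
scene bin 45 [153.3 -51.1  39. ] [139.8 -78.1   9. ] [172.5 -42.5  58.3]
```

View pics/lm4.png

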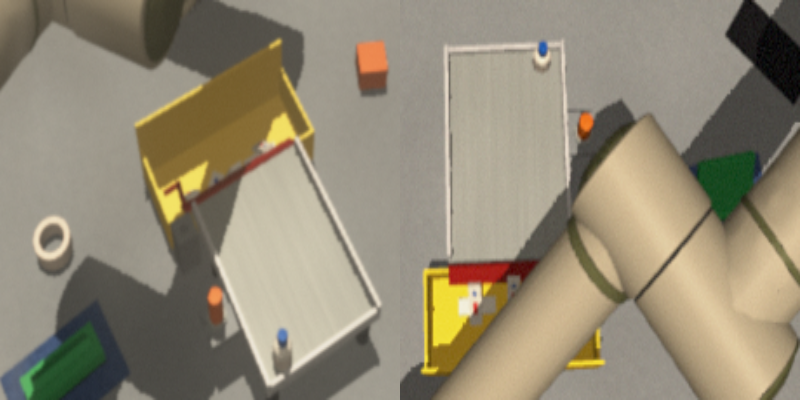

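```bash
python3 -c "
from cell import manip
print(manip.finish_job())"
```

```text
the job is handed in; nothing more can be done
None
```

The job is handed in at about 27 s: the gate is open, the pin hangs upright in its notch, the tray is empty with the cassettes wiped into the bin, and the scraper stands in the middle of its mat. I never saw all five cassettes in the bin in one picture. The dropper, jar, tape roll and lancet box were not moved by the robot.

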